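Refit the guards of an envelope conveyor and switch it back on

ROBOT

A 6-joint arm with a two-finger parallel gripper is mounted at the origin on the work surface. World frame = base frame: x ahead of the robot, y to its left, z up, the work surface at z = 0. Lengths are in m, angles in rad, forces in N, time in s.
With the tool pointing down it reaches from about 0.275 to 0.825 m from the base axis. Payload 5.2 kg.
Tool frame: the origin (TCP) lies on the centre line of the jaws, within the pads' length; the fingertips stand 11 mm ahead of it and the grasp point (between the pads) lies 8 mm behind it; z points along the fingers, y is the line along which they close (so a half turn about z gives the same grasp; the last joint's range is limited). The gripper opens to 93 mm and grips with 3 to 60 N. Pads are 15 mm wide; open, the fingers measure 128 mm over their backs; the gripper's body (75 mm by 188 mm) begins 65 mm behind the grasp point.
Start: joints at [-1.308, 0.259, 1.535, -0, 1.348, -0.203], TCP at [0.247, -0.491, 0.23] pointing down, gripper open.
Joint ranges: [-3.14, 3.14], [-0.91, 2.08], [0.19, 2.58], [-1.22, 4.36], [0.22, 2.71], [-3.12, 3.12]. Speed limits (rad/s): [2.57, 2.57, 3.14, 3.14, 3.14, 3.14].

INTERFACE

Orientations are given as a unit quaternion [x, y, z, w].
In Python, from plant import bot gives the robot as it stands.
- The arm moves only by the tool step_arm, never from a script. Its argument "deltas" is a list of rows, each a list of 5 numbers: the shift along the tool's x, y, z in units of 50 mm (1.0 is 50 mm), then the turn about the tool's z in units of 6 degrees (1.0 is 6 degrees), then the opening, from -1 (shut) to 1 (fully open). In form: [[dx, dy, dz, roll, jaw], ...]. A call has 1 to 5 rows; each row shifts and turns the commanded pose from where the row before left it, along the tool's axes as they then stand; what a row does not reach is not made up. A row lasts 1/8 s, in which the tool goes at most 62.5 mm and 10.7 degrees, less where a joint would pass 70% of its speed; a pose out of reach is approached as far as the arm can. A call is refused whole if a number of a shift passes 1 or a number of a turn 1, either way. A call with a gripper value outside its range is refused whole. The fingers move at their own pace and stop on an object; "grip_force" is the grip in N (left out, the last holds). Time passes only in rows, so rows that do not move let the fingers close. It gives the time, the measured TCP pose, the force, the opening and the grip force at its end, in the units of the state.
- bot.sense(): the state, without advancing time (a new reading comes with each control period).
- bot.get_image(name): name is "scene" or "top" or "wrist"; returns a dict with "pixels" (384x512x3 uint8, blue, green, red), "range_z" (384x512 float32, m along the optical axis (not along the pixel's ray), 0 where there is no reading), "K" (3x3 intrinsics, pixels), "T" (4x4, takes a point from camera to world coordinates). Camera axes: x right, y up, looking along -z (the intrinsics and any distortion apply to the point x, -y, -z); pixel columns grow to the right and rows downward; lengths in m; the calibration is good to about 2 mm. A picture is of the moment at which its call begins.
- bot.sign_off(): hands the job in; it is judged then, once.
The state is a dict: "time_s": time; "q": joint angles; "joint_vel": joint speeds; "tau": joint torques, N m; "eef_pos": TCP position; "tcp_rot": TCP orientation; "wrist_force": force on the tool from outside, world axes, zero at the start; "wrist_torque": the same for the moment, N m; "gripper_width": finger opening in m; "gripper_force": force on a finger pad.
Only numpy, scipy, OpenCV 4.12 (cv2) and the standard library are available. Lean on these libraries where they do the work, as an engineer would, in place of code of your own. Each camera call takes 0.05 s, during which the arm holds its last target. There are 200 camera calls.

TASK

The belts of the envelope conveyor have been cleaned; put its guards back. Hang every white shaft cover that stands on the bench over a shaft end of the side plate, its keyhole over the screw head and then pulled fully down so that it locks (any cover fits any of the three places; if one is missing, leave its place empty), and press the grey drive cover straight down onto the drive unit until both snap hooks have clicked and it sits flush; only when all of these are fitted throw the isolator lever fully over to switch the conveyor on. Leave the other things on the bench where they are.

Things in the scene. Friction and masses are not known exactly. Their poses are not given: they have to be found in the camera images.
- guard0: white steel shaft cover (guard0-2 alike; may be absent), 0.15-0.31 kg, standing on the bench. Pan x -18 to 18 (depth) x 64 (y) x 70 mm high, closed top, open back at x = -18. Flush with the back a 4 mm thick tab, 64 mm wide, rises from z 70 to 110 with the keyhole in it. Origin: centre of the pan's underside; x out of the louvred front, away from the tab; z up. Grip across the 64 mm (y)
- guard1: white steel shaft cover (guard0-2 alike; may be absent), 0.15-0.31 kg, standing on the bench. Pan x -18 to 18 (depth) x 64 (y) x 70 mm high, closed top, open back at x = -18. Flush with the back a 4 mm thick tab, 64 mm wide, rises from z 70 to 110 with the keyhole in it. Origin: centre of the pan's underside; x out of the louvred front, away from the tab; z up. Grip across the 64 mm (y)
- guard2: white steel shaft cover (guard0-2 alike; may be absent), 0.15-0.31 kg, standing on the bench. Pan x -18 to 18 (depth) x 64 (y) x 70 mm high, closed top, open back at x = -18. Flush with the back a 4 mm thick tab, 64 mm wide, rises from z 70 to 110 with the keyhole in it. Origin: centre of the pan's underside; x out of the louvred front, away from the tab; z up. Grip across the 64 mm (y)
- guard0_slot (a point): seat of guard0's keyhole, at (-18, 0, 100.5) mm on it, axes the same: lies on the screw axis when locked. The keyhole runs up the tab's middle line: a round hole 20 mm across centred at z = 82 mm, opening upward into a slot 10.5 mm wide that ends at z = 104 mm
- guard1_slot (a point): seat of guard1's keyhole, at (-18, 0, 100.5) mm on it, axes the same: lies on the screw axis when locked. The keyhole runs up the tab's middle line: a round hole 20 mm across centred at z = 82 mm, opening upward into a slot 10.5 mm wide that ends at z = 104 mm
- guard2_slot (a point): seat of guard2's keyhole, at (-18, 0, 100.5) mm on it, axes the same: lies on the screw axis when locked. The keyhole runs up the tab's middle line: a round hole 20 mm across centred at z = 82 mm, opening upward into a slot 10.5 mm wide that ends at z = 104 mm
- screw0 (a point): where a shoulder screw leaves the conveyor's upright side plate, 110 mm up (three in a row, 110 mm apart; screw0 nearest the isolator). x: out of the plate, y: along it, z up. Shank 7 mm dia., 6 mm long, then head 15 mm dia., 4 mm thick. A pulley 58 mm below stands out 25 mm and goes inside the shaft cover. Plate top edge at 127 mm; bed behind it 120 mm, its far fence (x = -255 mm) 136 mm high
- screw1 (a point): where a shoulder screw leaves the conveyor's upright side plate, 110 mm up (three in a row, 110 mm apart; screw0 nearest the isolator). x: out of the plate, y: along it, z up. Shank 7 mm dia., 6 mm long, then head 15 mm dia., 4 mm thick. A pulley 58 mm below stands out 25 mm and goes inside the shaft cover. Plate top edge at 127 mm; bed behind it 120 mm, its far fence (x = -255 mm) 136 mm high
- screw2 (a point): where a shoulder screw leaves the conveyor's upright side plate, 110 mm up (three in a row, 110 mm apart; screw0 nearest the isolator). x: out of the plate, y: along it, z up. Shank 7 mm dia., 6 mm long, then head 15 mm dia., 4 mm thick. A pulley 58 mm below stands out 25 mm and goes inside the shaft cover. Plate top edge at 127 mm; bed behind it 120 mm, its far fence (x = -255 mm) 136 mm high
- cover: grey plastic drive cover, 0.11-0.22 kg: an inverted open pan 60 (x) x 120 (y) x 45 mm high, walls 4 mm, lying open side down on the bench. Origin: centre of its underside (rim); z up. Each short end wall has a window 28 mm wide, z 8 to 22 mm. Fits either way round. Grip across the 60 mm (x)
- cover_seat (a point): centre of the drive unit's top, 55 mm up; the cover's origin lies here when home, cover length along y; axes as screw points. Top 76 x 132 mm, on it a pad 48 x 80 x 6 mm and at its +y and -y ends snap hooks 23 mm high, barbs outward (105-107 mm over the backs, 119 over the barb tips), that go inside the cover. Snaps with 6-20 N straight down; unclicked it stands 8 mm or more too high
- hook_a (a joint): bend of the snap hook at the +y end of the cover seat, rad; 0 straight, positive bent inward (about 0.1 as the cover passes)
- hook_b (a joint): the same for the snap hook at the -y end
- isolator (a joint): angle of the isolator lever, rad: near 0 off (leaning to -y of the conveyor), upright at 0.5, 1.0 fully on (leaning to +y); stays where it is left, turned by about 1 N at its tip
- isolator_tip (a point): centre of the 26 mm ball at the tip of the isolator lever, 80 mm from its pivot, which is 82 mm above the bench on a switch box 60 x 80 x 60 mm; the lever swings in an upright plane along the conveyor's y (y of the screw points)
- wrench: bystander: 150 mm wrench lying flat, not to be moved
- envelopes: bystander: open carton of envelopes, 100 x 240 x 61 mm, not to be moved
- tape: bystander: roll of packing tape, 90 mm across, 24 mm high, not to be moved
- cleaner: bystander: cleaner bottle, 64 mm across, 170 mm high, not to be moved
- mug: bystander: mug, 80 mm across, 90 mm high, not to be moved
- pulley: bystander: spare pulley, 66 mm across, 34 mm high, not to be moved
Things that resemble listed ones, but are neither listed nor needed, are in the scene too. What is shaped like the guard1 but blue, pink or turquoise is not meant.

How it is judged:
By the outcome, as a careful person would: the job done as asked, in the order asked, and still so for the second after the job is handed in, with the robot touching nothing.
Of guard0, guard1, guard2 only 2 to 3 are there at a start; the rules pass over those that are not, and their reading is None.
At some moment in a run one of cover may be knocked a few centimetres aside while the robot is not near it.
It also fails if it takes over 210 s, if anything falls off the work surface, if the arm or the gripper's body presses on something with over 40 N, if the wrist force passes 120 N, or if a joint passes its speed limit or range.

## Working session

There is one attempt and no reset: what is moved stays moved. The work goes in short steps, Python scripts to look and compute and a tool call to move; the robot and the scene stay as the last step left them, time stands still between calls to the robot, and variables do not carry over. Pictures are saved under pics/ and viewed, at most 14 in all, crops included, and the job is handed in when it is done.

Besides the shell and the picture viewer there is one more tool, called after "Emit:" by a JSON object that holds its "method" and its "body", one argument or row to a line. step_arm: Moves the arm, as the interface text tells. Its arguments: {"type":"object","properties":{"deltas":{"type":"array"},"grip_force":{"type":"number"}},"required":["deltas"]}

```bash
mkdir -p pics; ls; cat > h.py <<'E'
import numpy as np, cv2, json
from plant import bot
from scipy.spatial.transform import Rotation as R
def cap(n):
    d=bot.get_image(n); return d
def world(d):
    z=d["range_z"].astype(float); K=d["K"]; T=d["T"]
    v,u=np.mgrid[:z.shape[0],:z.shape[1]]
    p=np.stack([(u-K[0,2])/K[0,0]*z,-(v-K[1,2])/K[1,1]*z,-z],-1)
    w=p@T[:3,:3].T+T[:3,3]; w[z==0]=np.nan
    return w
E
python3 - <<'E'
from h import *
for n in("scene","top"):
    d=cap(n); cv2.imwrite(f"pics/{n}0.png",cv2.resize(d["pixels"],(800,600))); np.savez(f"{n}0.npz",**d)
    print(n,d["K"].tolist(),d["T"].round(3).tolist(),[k for k in d])
s=bot.sense();print(s)
E
```

```text
pics
scene [[474.1536416666779, 0.0, 263.74222572329603], [0.0, 474.1536416666779, 184.0412494318386], [0.0, 0.0, 1.0]] [[0.464, -0.561, 0.686, 1.469], [0.886, 0.28, -0.37, -0.499], [0.015, 0.779, 0.627, 0.93], [0.0, 0.0, 0.0, 1.0]] ['pixels', 'range_z', 'K', 'T']
top [[368.05098302095706, 0.0, 259.15189772632476], [0.0, 368.05098302095706, 187.57289228362578], [0.0, 0.0, 1.0]] [[0.015, 0.99, -0.138, 0.462], [-1.0, 0.014, -0.007, -0.024], [-0.005, 0.138, 0.99, 1.13], [0.0, 0.0, 0.0, 1.0]] ['pixels', 'range_z', 'K', 'T']
{'time_s': 0.1, 'q': array([-1.30781123e+00,  2.59282470e-01,  1.53598129e+00, -5.61643768e-06,
        1.34801576e+00, -2.02814554e-01]), 'joint_vel': array([-0.0002883 , -0.00095321, -0.00299819, -0.0015178 ,  0.00202614,
       -0.00139751]), 'tau': array([ 6.31149724e-04, -4.38210654e+01, -2.84641492e+01,  7.17350724e-02,
        3.62866209e-02, -4.85984867e-05]), 'eef_pos': array([ 0.24690877, -0.49091982,  0.22889112]), 'tcp_rot': array([ 9.73000717e-01,  2.30800548e-01, -2.81082121e-05, -8.42971379e-04]), 'wrist_force': array([-0.99547147,  0.93966086,  0.19165337]), 'wrist_torque': array([-0.03494809, -0.00205314,  0.0212479 ]), 'gripper_force': 0.0, 'gripper_width': 0.09292107624138664}
```

View pics/scene0.png

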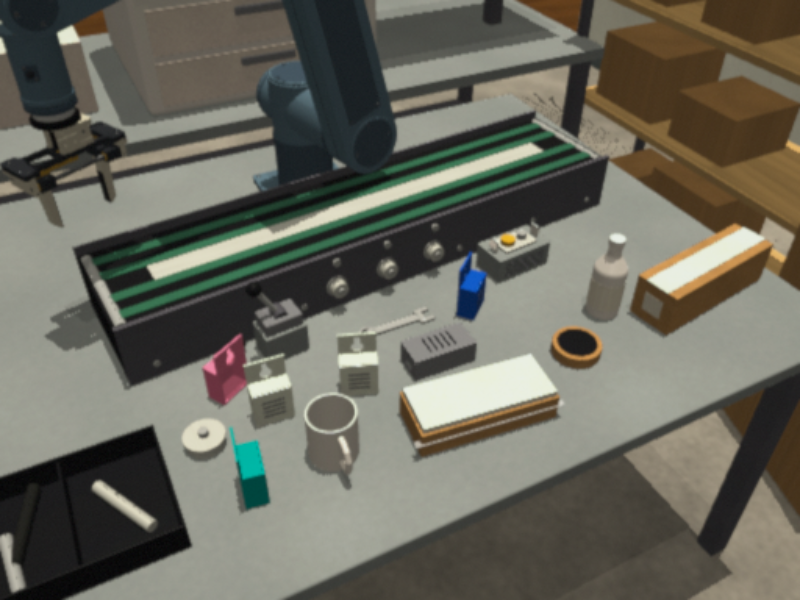

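View pics/top0.png

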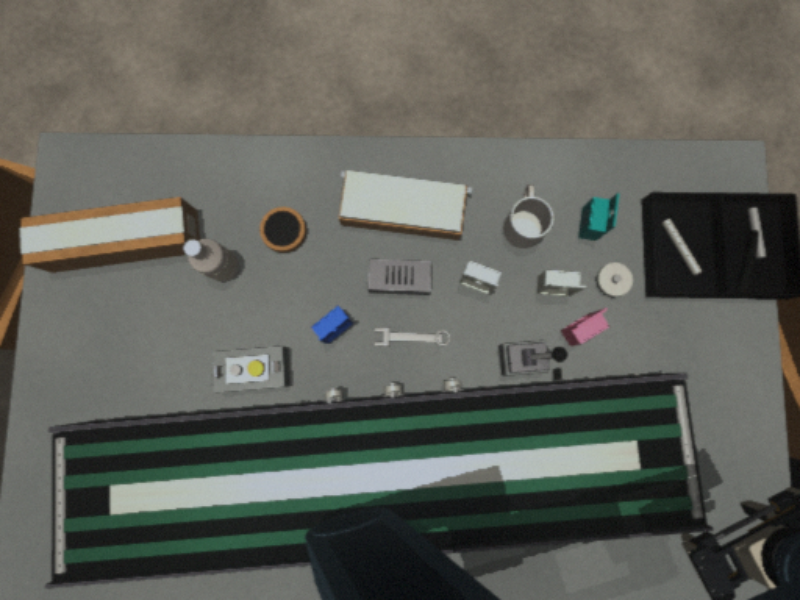

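Top view (800×600): the plate is at the lower part with screws at (335,395), (393,389), (452,384). White guards are at (480,277) and (562,282), and the third is absent. The cover is at (400,276), the drive unit at (250,368), the isolator at (527,358) with its lever leaning to −y. Next: measure these.

```bash
cat > m.py <<'E'
from h import *
# regions in 800x600 top px: name,(u,v),halfsize
d=dict(np.load("top0.npz")); w=world(d); s=dict(np.load("scene0.npz")); ws=world(s)
def box(w,x0,x1,y0,y1,z0,z1):
    m=(w[...,0]>x0)&(w[...,0]<x1)&(w[...,1]>y0)&(w[...,1]<y1)&(w[...,2]>z0)&(w[...,2]<z1); return w[m]
def at(u,v): return w[int(v*.64),int(u*.64)].round(3)
for n,u,v in [("g1",480,275),("g2",562,280),("cover",400,262),("drive",250,368),("iso",515,365),("ball",559,354),("s2",335,393),("s1",393,387),("s0",452,382),("plateL",60,430),("plateR",680,378),("wrench",410,337),("bench",450,330),("pink",585,325),("mug",530,215)]:
    print(n,at(u,v))
def rect(p,t):
    if len(p)<5: print(t,len(p));return
    c,sz,a=cv2.minAreaRect((p[:,:2]*1000).astype(np.float32)); print(t,len(p),np.round(c,1),np.round(sz,1),round(a,1),"z",np.percentile(p[:,2],[2,50,98]).round(3))
for nm,W in(("top",w),("scn",ws)):
    for t,u,v,z0,z1 in [("g1 top",480,275,.06,.08),("g1 tab",480,275,.085,.12),("g2 top",562,280,.06,.08),("g2 tab",562,280,.085,.12),("cover",400,276,.035,.055)]:
        c=at(u,v); rect(box(W,c[0]-.07,c[0]+.07,c[1]-.06-.02*(t=="cover"),c[1]+.06+.02*(t=="cover"),z0,z1),nm+" "+t)
    c=at(250,368); rect(box(W,c[0]-.06,c[0]+.06,c[1]-.09,c[1]+.09,.045,.0575),nm+" drive"); rect(box(W,c[0]-.06,c[0]+.06,c[1]-.09,c[1]+.09,.059,.065),nm+" pad");rect(box(W,c[0]-.06,c[0]+.06,c[1]-.09,c[1]+.09,.07,.09),nm+" hooks")
    c=at(515,365); rect(box(W,c[0]-.08,c[0]+.05,c[1]-.09,c[1]+.09,.05,.07),nm+" box")
E
python3 m.py
```

```text
g1 [ 0.645 -0.155  0.073]
g2 [ 0.639 -0.305  0.074]
cover [ 0.676 -0.005  0.044]
drive [0.469 0.266 0.07 ]
iso [ 0.481 -0.215  0.085]
ball [ 0.499 -0.273  0.163]
s2 [0.426 0.11  0.066]
s1 [0.439 0.005 0.07 ]
s0 [ 0.449 -0.103  0.07 ]
plateL [0.358 0.569 0.13 ]
plateR [ 0.464 -0.491  0.128]
wrench [ 0.535 -0.025  0.002]
bench [ 0.548 -0.105  0.001]
pink [ 0.555 -0.348  0.069]
mug [ 0.783 -0.264  0.004]
top g1 top 205 [ 647.7 -158.3] [63.7 36.6] 69.7 z [0.066 0.071 0.077]
top g1 tab 65 [ 633.1 -152.5] [63.   4.9] 69.8 z [0.089 0.108 0.113]
top g2 top 221 [ 613.  -313.2] [97.1 70.2] 8.1 z [0.065 0.07  0.077]
top g2 tab 74 [ 610.2 -326.7] [101.6  34.5] 55.2 z [0.086 0.108 0.113]
top cover 801 [648.9  -4.5] [119.9  60.5] 88.4 z [0.041 0.045 0.05 ]
top drive 588 [466.9 272.9] [ 76.  132.5] 5.5 z [0.051 0.055 0.057]
top pad 307 [467.2 271.6] [ 71.3 126.6] 4.2 z [0.059 0.062 0.065]
top hooks 151 [468.9 270.8] [ 28.3 109.2] 0.9 z [0.07  0.074 0.083]
top box 152 [ 482.  -210.1] [ 80.  145.4] 5.6 z [0.052 0.06  0.067]
scn g1 top 345 [ 652.  -158.9] [63.9 40.2] 68.9 z [0.061 0.068 0.078]
scn g1 tab 167 [ 637.1 -152.7] [62.9  8.4] 70.2 z [0.085 0.099 0.11 ]
scn g2 top 406 [ 627.3 -327.5] [119.4  64.8] 50.5 z [0.061 0.068 0.079]
scn g2 tab 227 [ 611.5 -326.1] [101.4  42.8] 52.2 z [0.086 0.1   0.11 ]
scn cover 730 [653.6  -5.7] [121.   65.2] 88.6 z [0.037 0.042 0.046]
scn drive 420 [459.5 260.9] [109.5 161.6] 4.1 z [0.046 0.052 0.057]
scn pad 67 [465.1 246.1] [164.7  64.4] 72.8 z [0.059 0.06  0.065]
scn hooks 43 [464.1 253.2] [147.4  62.4] 71.7 z [0.071 0.073 0.078]
scn box 475 [ 484.7 -211. ] [ 90.8 180. ] 5.7 z [0.051 0.06  0.069]
```

```bash
cat >> h.py <<'E'
def yaw():
    x=R.from_quat(bot.sense()["tcp_rot"]).as_matrix()[:,0]; return np.degrees(np.arctan2(x[1],x[0]))
def plan(x,y,z,yw):
    "rolls (units of 6deg) first, then tool shift (units 50mm) in the new frame"
    p=bot.sense()["eef_pos"]; a=np.radians(yw); d=np.array([x,y,z])-p
    return "roll %.2f then dx %.3f dy %.3f dz %.3f"%(-(yw-yaw())/6,(d[0]*np.cos(a)+d[1]*np.sin(a))*20,(d[0]*np.sin(a)-d[1]*np.cos(a))*20,-d[2]*20)
E
python3 - <<'E'
exec(open("m.py").read().split("for n,u,v in")[0])
def rect(p,t):
    c,sz,a=cv2.minAreaRect((p[:,:2]*1000).astype(np.float32)); print(t,len(p),np.round(c,1),np.round(sz,1),round(a,1))
rect(box(w,.60,.68,-.345,-.26,.06,.08),"g2 top");rect(box(w,.60,.68,-.36,-.25,.085,.12),"g2 tab")
e=box(w,.3,.5,-.49,.57,.12,.131)
# front edge: per y bin max x
ys=np.arange(-.45,.55,.02); pts=np.array([[y+.01,e[(e[:,1]>=y)&(e[:,1]<y+.02),0].max()] for y in ys if ((e[:,1]>=y)&(e[:,1]<y+.02)).sum()>1])
k=np.polyfit(pts[:,0],pts[:,1],1); 
r=pts[:,1]-np.polyval(k,pts[:,0]); ok=abs(r)<.006; k=np.polyfit(pts[ok,0],pts[ok,1],1);print("front edge x=",k,ok.sum(),"yaw",-np.degrees(np.arctan(k[0])))
n=np.array([1,-k[0]])/np.hypot(1,k[0])
for nm,W in(("top",w),("scn",ws)):
    q=box(W,.38,.5,-.2,.2,.1,.125); dist=(q[:,0]-np.polyval(k,q[:,1]))*n[0]; q=q[(dist>.003)&(dist<.016)]
    for y in(-.103,.005,.11):
        c=q[abs(q[:,1]-y)<.03]; print(nm,len(c),c.mean(0).round(4) if len(c) else "")
d=cap("wrist"); s=bot.sense(); Rt=R.from_quat(s["tcp_rot"]).as_matrix()
print("cam in tool",(Rt.T@(d["T"][:3,3]-s["eef_pos"])).round(3),(Rt.T@d["T"][:3,:3]).round(2).tolist(),d["K"][0,0])
print(plan(.56,-.06,.30,5.7))
E
```

```text
g2 top 218 [ 639.3 -309.2] [65.3 36.2] 86.9
g2 tab 64 [ 623.2 -308.1] [64.3  4.2] 86.4
front edge x= [-0.09777838  0.42104664] 47 yaw 5.584536247416683
top 12 [ 0.4391 -0.1058  0.1152]
top 9 [0.4277 0.0037 0.1142]
top 15 [0.4174 0.1129 0.1155]
scn 79 [ 0.4381 -0.1058  0.1124]
scn 67 [0.4272 0.0046 0.1127]
scn 72 [0.4172 0.1082 0.1119]
cam in tool [ 0.075  0.001 -0.156] [[0.0, 0.96, 0.27], [1.0, 0.0, -0.0], [-0.0, 0.27, -0.96]] 272.6763854260042
roll 3.50 then dx 7.087 dy -7.956 dz -1.420
```

```bash
python3 -c "
from h import *
print(plan(.44,-.05,.25,5.6))"
```

```text
roll 3.51 then dx 4.704 dy -8.401 dz -0.420
```

Emit:
{"method": "step_arm", "body": {
  "deltas": [
    [0,0,-0.42,0.9,1],
    [0,0,0,0.9,1],
    [0,0,0,0.9,1],
    [0,0,0,0.81,1]
  ]
}}

```text
time_s: 0.65
eef_pos: [0.247, -0.4912, 0.2504]
tcp_rot: [0.999, 0.048, -0.0, -0.0]
wrist_force: [-0.3, 0.2, -0.2]
gripper_width: 0.0931
gripper_force: 0.0
```

Emit:
{"method": "step_arm", "body": {
  "deltas": [
    [0.47,-0.84,0,0,1],
    [0.47,-0.84,0,0,1],
    [0.47,-0.84,0,0,1],
    [0.47,-0.84,0,0,1],
    [0.47,-0.84,0,0,1]
  ]
}}

```text
time_s: 1.27
eef_pos: [0.3437, -0.2693, 0.2505]
tcp_rot: [0.999, 0.049, 0.0, -0.0]
wrist_force: [-0.1, 0.0, -0.5]
gripper_width: 0.0926
gripper_force: 0.0
```

Emit:
{"method": "step_arm", "body": {
  "deltas": [
    [0.47,-0.84,0,0,1],
    [0.47,-0.84,0,0,1],
    [0.47,-0.84,0,0,1],
    [0.47,-0.84,0,0,1],
    [0.47,-0.84,0,0,1]
  ]
}}

```text
time_s: 1.9
eef_pos: [0.44, -0.0488, 0.2506]
tcp_rot: [0.999, 0.049, 0.0, 0.0]
wrist_force: [0.6, -0.2, 0.2]
gripper_width: 0.093
gripper_force: 0.0
```

```bash
python3 -c "
from h import *
s=bot.sense();print(s['time_s'],s['eef_pos'],yaw())
d=cap('wrist');np.savez('w1.npz',**d);cv2.imwrite('pics/w1.png',cv2.resize(d['pixels'],(800,600)))
"
```

```text
1.9 [ 0.44001803 -0.04882173  0.25059036] 5.6240352673500755
```

View pics/w1.png

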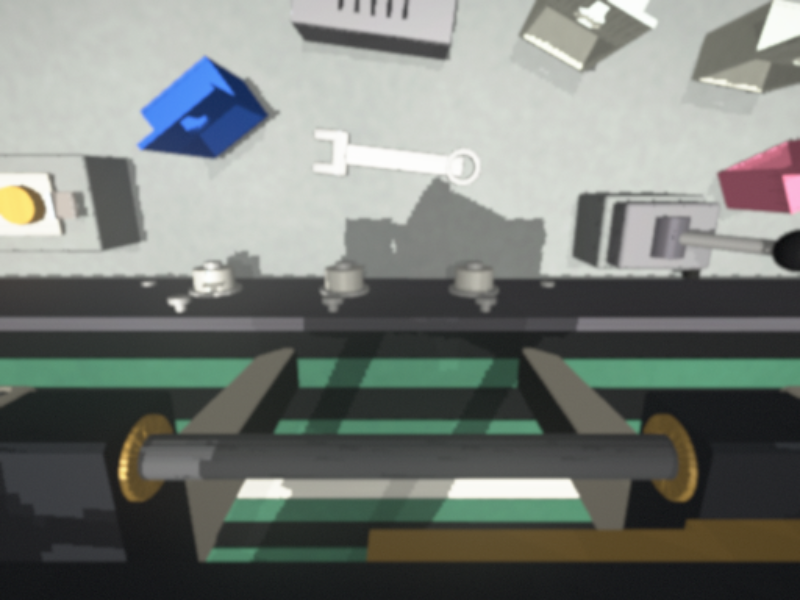

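Wrist view: the three screws are at about (180,302), (333,302), (485,302), with pulleys below them. The plate edge is at row 325. The isolator is at (665,230) with its ball at (795,250).

```bash
python3 - <<'E'
from h import *
d=dict(np.load('w1.npz'));w=world(d);im=d["pixels"]
cv2.imwrite("pics/w1c.png",cv2.resize(im[160:220,90:350],(780,180),interpolation=cv2.INTER_NEAREST))
g=cv2.cvtColor(im,cv2.COLOR_BGR2GRAY)
e=w[(abs(w[...,2]-.127)<.004)&(w[...,0]>.35)]; 
ys=np.arange(-.2,.15,.01);P=np.array([[y+.005,e[(e[:,1]>y)&(e[:,1]<y+.01),0].max()] for y in ys if ((e[:,1]>y)&(e[:,1]<y+.01)).sum()>2])
k=np.polyfit(P[:,0],P[:,1],1);k=np.polyfit(*P[abs(P[:,1]-np.polyval(k,P[:,0]))<.003].T,1);print("edge",k,-np.degrees(np.arctan(k[0])),"ztop",np.median(e[:,2]))
for u0 in(180,333,485):
    c=int(u0*.64);sub=np.zeros_like(g,bool);sub[185:202,c-12:c+12]=True
    m=sub&(g>70)&(w[...,2]>.095)&(w[...,2]<.125); p=w[m]; v,u=np.nonzero(m)
    if len(p): print(u0,len(p),u.mean(),v.mean(),p.mean(0).round(4),p.min(0).round(4),p.max(0).round(4),"off plate",((p[:,0]-np.polyval(k,p[:,1])).max()).round(4))
E
```

```text
edge [-0.09743605  0.42310832] 5.565107745979374 ztop 0.12751291003277987
180 164 114.32317073170732 193.6280487804878 [0.4168 0.1122 0.1125] [0.4097 0.1044 0.0953] [0.4226 0.1304 0.1242] off plate 0.0099
333 133 212.3984962406015 193.04511278195488 [0.4283 0.003  0.1128] [ 0.4213 -0.0041  0.0953] [0.4327 0.0132 0.1198] off plate 0.0098
485 129 310.2170542635659 192.95348837209303 [ 0.4392 -0.1057  0.1131] [ 0.4325 -0.1158  0.0953] [ 0.4436 -0.0984  0.1212] off plate 0.0097
```

View pics/w1c.png

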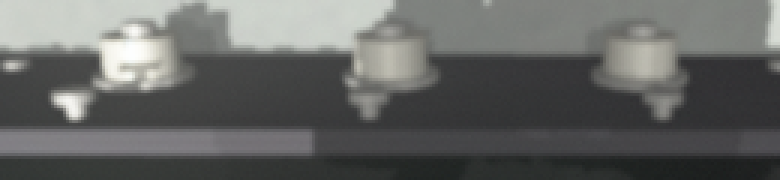

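```bash
python3 -c "
from h import *
print(plan(.649,-.158,.17,-20.2))"
```

```text
roll 4.33 then dx 4.684 dy 0.705 dz 1.613
```

Emit:
{"method": "step_arm", "body": {
  "deltas": [
    [0,0,0,0.9,1],
    [0,0,0,0.9,1],
    [0,0,0,0.9,1],
    [0,0,0,0.9,1],
    [0,0,0,0.73,1]
  ]
}}

```text
time_s: 2.58
eef_pos: [0.4395, -0.0505, 0.2504]
tcp_rot: [0.984, -0.178, -0.0, -0.0]
wrist_force: [0.2, 0.5, -0.4]
gripper_width: 0.0926
gripper_force: 0.0
```

Emit:
{"method": "step_arm", "body": {
  "deltas": [
    [0.9,0.14,0.2,0,1],
    [0.9,0.14,0.2,0,1],
    [0.9,0.14,0.4,0,1],
    [0.9,0.14,0.4,0,1],
    [0.9,0.14,0.4,0,1]
  ]
}}

```text
time_s: 3.2
eef_pos: [0.6395, -0.1624, 0.1695]
tcp_rot: [0.984, -0.177, -0.0, -0.0]
wrist_force: [-0.0, 0.3, 0.8]
gripper_width: 0.0931
gripper_force: 0.0
```

Emit:
{"method": "step_arm", "body": {
  "deltas": [
    [0.18,0,0,0,1],
    [0,0,0,0,1]
  ]
}}

```text
time_s: 3.45
eef_pos: [0.6467, -0.1646, 0.1702]
tcp_rot: [0.984, -0.177, -0.001, -0.0]
wrist_force: [0.2, -0.1, -0.1]
gripper_width: 0.093
gripper_force: 0.0
```

```bash
python3 -c "
from h import *
s=bot.sense();print(s['time_s'],s['eef_pos'],yaw())
d=cap('wrist');np.savez('w2.npz',**d);cv2.imwrite('pics/w2.png',d['pixels'])
w=world(d)
def rect(p,t):
    c,sz,a=cv2.minAreaRect((p[:,:2]*1000).astype(np.float32)); print(t,len(p),np.round(c,1),np.round(sz,1),round(a,1),p[:,2].mean())
for t,z0,z1 in (('top',.062,.078),('tab',.095,.116)):
    m=(abs(w[...,0]-.645)<.05)&(abs(w[...,1]+.157)<.042)&(w[...,2]>z0)&(w[...,2]<z1);rect(w[m],t)
print(plan(.649,-.158,.054,-20.2))
"
```

```text
3.45 [ 0.64670729 -0.164608    0.17016101] -20.361281690077796
top 2392 [ 649.2 -158.9] [64.2 36.4] 69.4 0.07073536446376051
tab 744 [ 634.4 -153.5] [63.9  4.5] 69.3 0.10628333218979266
roll -0.02 then dx 0.004 dy -0.135 dz 2.339
```

View pics/w2.png

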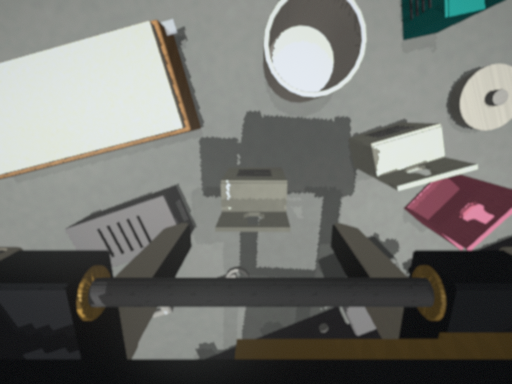

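Guard g1 is centred at px (255,200) between the open fingers, measured at (649,-159) mm with yaw −20.6°. Grasp it.

Emit:
{"method": "step_arm", "body": {
  "deltas": [
    [0.02,-0.12,0.5,0,1],
    [0,0,0.6,0,1],
    [0,0,0.6,0,1],
    [0,0,0.62,0,1],
    [0,0,0,0,1]
  ]
}}

```text
time_s: 4.12
eef_pos: [0.6476, -0.1579, 0.0536]
tcp_rot: [0.984, -0.176, -0.002, -0.001]
wrist_force: [-0.7, 0.1, 0.1]
gripper_width: 0.0929
gripper_force: 0.0
```

Emit:
{"method": "step_arm", "body": {
  "deltas": [
    [0,0,0,0,-1],
    [0,0,0,0,-1],
    [0,0,0,0,-1],
    [0,0,0,0,-1],
    [0,0,0,0,-1]
  ],
  "grip_force": 25
}}

```text
time_s: 4.75
eef_pos: [0.6506, -0.1593, 0.0559]
tcp_rot: [0.984, -0.177, 0.001, 0.0]
wrist_force: [-0.7, 1.5, 5.5]
gripper_width: 0.0637
gripper_force: 25.0
```

Emit:
{"method": "step_arm", "body": {
  "deltas": [
    [0,0,-0.2,0,-1],
    [0,0,-0.3,0,-1],
    [0,0,-0.5,0,-1],
    [0,0,-0.5,0,-1],
    [0,0,-0.5,0,-1]
  ]
}}

```text
time_s: 5.38
eef_pos: [0.6499, -0.1594, 0.1561]
tcp_rot: [0.984, -0.177, 0.0, 0.0]
wrist_force: [0.2, -0.7, -2.3]
gripper_width: 0.0636
gripper_force: 25.0
```

```bash
cat > tgt.py <<'E'
from h import *
import sys
# slot index, off: extra distance from plate mm, h: guard origin height mm, hz: TCP height over guard origin
def tgt(i,off,h,gx=0.0,hz=54.0):
    yb=[-.1067,.0028,.1121][i]; a=np.radians(5.57); n=np.array([np.cos(a),np.sin(a)])
    xb=.4226-.0974*yb
    p=np.array([xb,yb])+n*(.018+off/1000-gx/1000)
    return p[0],p[1],(h+hz)/1000,5.57
if __name__=="__main__":
    a=[float(v) for v in sys.argv[2:]]
    s=bot.sense();print(s['time_s'],s['eef_pos'].round(4),round(yaw(),2),s['wrist_force'].round(1),s['gripper_width'].round(4))
    t=tgt(int(sys.argv[1]),*a);print(np.round(t,4),plan(*t))
E
python3 tgt.py 2 50 45; python3 -c "
from h import *
d=cap('wrist');np.savez('w3.npz',**d)
w=world(d);s=bot.sense();Rt=R.from_quat(s['tcp_rot']).as_matrix();t=(w-s['eef_pos'])@Rt
m=(abs(t[...,1])<.027)&(t[...,0]>-.04)&(t[...,0]<.04)&(t[...,2]>-.07)&(t[...,2]<.05)
q=t[m]*1000
for lo,hi in((-70,-45),(-45,-20),(-20,0)):
    p=q[(q[:,2]>lo)&(q[:,2]<hi)]
    if len(p):print(lo,len(p),np.percentile(p,[2,50,98],axis=0).round(1).tolist())
"
```

```text
-70 1949 [[-21.2, -25.8, -51.7], [-17.7, -0.1, -50.0], [-16.5, 25.9, -45.3]]
-45 1236 [[-18.4, -26.1, -44.9], [-17.5, -4.7, -40.6], [-16.6, 26.2, -35.5]]
-20 5205 [[-15.6, -25.9, -11.8], [1.8, 0.1, -10.6], [14.6, 25.8, -1.9]]Traceback (most recent call last):
  File "tgt.py", line 11, in <module>
    s=bot.sense();print(s['time_s'],s['eef_pos'].round(4),round(yaw(),2),s['wrist_force'].round(1),s['gripper_width'].round(4))
                                                                                                   ^^^^^^^^^^^^^^^^^^^^^^^^
AttributeError: 'float' object has no attribute 'round'
```

```bash
sed -i "s/s\['gripper_width'\].round(4)/round(float(s['gripper_width']),4)/" tgt.py; python3 tgt.py 2 45 45 -2.5 58
```

```text
5.425 [ 0.6517 -0.1601  0.1603] -20.35 [ 1.3 -0.1 -0.3] 0.0638
[0.4769 0.1185 0.103  5.57  ] roll -4.32 then dx -2.939 dy -5.884 dz 1.145
```

Emit:
{"method": "step_arm", "body": {
  "deltas": [
    [0,0,0,-0.9,-1],
    [0,0,0,-0.9,-1],
    [0,0,0,-0.9,-1],
    [0,0,0,-0.9,-1],
    [0,0,0,-0.72,-1]
  ]
}}

```text
time_s: 6.05
eef_pos: [0.6498, -0.1593, 0.1545]
tcp_rot: [0.999, 0.05, -0.0, -0.0]
wrist_force: [-0.0, 0.0, -2.3]
gripper_width: 0.0636
gripper_force: 25.0
```

Emit:
{"method": "step_arm", "body": {
  "deltas": [
    [-0.6,-0.6,0,0,-1],
    [-0.6,-0.6,0,0,-1],
    [-0.6,-0.7,0,0,-1],
    [-0.5,-0.7,0,0,-1],
    [-0.3,-0.7,0,0,-1]
  ]
}}

```text
time_s: 6.68
eef_pos: [0.503, -0.0068, 0.1548]
tcp_rot: [0.999, 0.048, -0.0, 0.0]
wrist_force: [0.9, 0.7, -2.5]
gripper_width: 0.064
gripper_force: 25.0
```

Emit:
{"method": "step_arm", "body": {
  "deltas": [
    [-0.3,-0.7,0,0,-1],
    [0,-0.7,0,0,-1],
    [0,-0.7,0,0,-1],
    [0,-0.4,0,0,-1],
    [0,0,0,0,-1]
  ]
}}

```text
time_s: 7.3
eef_pos: [0.4772, 0.1164, 0.1548]
tcp_rot: [0.999, 0.05, 0.0, -0.0]
wrist_force: [-0.6, -0.3, -3.2]
gripper_width: 0.0639
gripper_force: 25.0
```

```bash
cat > held.py <<'E'
from h import *
s=bot.sense();d=cap('wrist');np.savez('w4.npz',**d);w=world(d);Rt=R.from_quat(s['tcp_rot']).as_matrix();t=(w-s['eef_pos'])@Rt
q=t[(abs(t[...,1])<.027)&(abs(t[...,0])<.04)&(t[...,2]>-.07)&(t[...,2]<.0)]*1000
for lo,hi in((-70,-46),(-46,-20),(-20,0)):
    p=q[(q[:,2]>lo)&(q[:,2]<hi)]
    if len(p):print(lo,len(p),np.percentile(p,[2,50,98],axis=0).round(1).tolist())
E
python3 held.py; python3 tgt.py 2 20 28 -2.5 57
```

```text
-70 2387 [[-20.1, -26.0, -55.8], [-16.5, -0.1, -53.2], [-15.4, 26.0, -46.3]]
-46 796 [[-17.5, -26.0, -45.8], [-16.3, -5.1, -42.8], [-15.5, 26.1, -39.4]]
-20 5452 [[-14.2, -25.9, -16.0], [3.9, 0.1, -14.8], [16.0, 26.0, -2.0]]
7.35 [0.4774 0.1155 0.1548] 5.66 [-0.6 -0.1 -2.7] 0.0637
[0.452 0.116 0.085 5.57 ] roll 0.02 then dx -0.505 dy -0.060 dz 1.396
```

Emit:
{"method": "step_arm", "body": {
  "deltas": [
    [0,-0.06,0.4,0,-1],
    [0,0,0.5,0,-1],
    [0,0,0.53,0,-1],
    [-0.3,0,0,0,-1],
    [0,0,0,0,-1]
  ]
}}

```text
time_s: 7.98
eef_pos: [0.4611, 0.1162, 0.0836]
tcp_rot: [0.999, 0.048, -0.001, 0.0]
wrist_force: [1.1, -0.6, -2.9]
gripper_width: 0.0638
gripper_force: 25.0
```

Emit:
{"method": "step_arm", "body": {
  "deltas": [
    [-0.15,0,0,0,-1],
    [-0.1,0,0,0,-1],
    [-0.1,0,0,0,-1],
    [-0.05,0,0,0,-1],
    [0,0,0,0,-1]
  ]
}}

```text
time_s: 8.6
eef_pos: [0.4423, 0.1149, 0.0832]
tcp_rot: [0.999, 0.049, 0.0, 0.0]
wrist_force: [-0.4, 0.4, -3.0]
gripper_width: 0.0641
gripper_force: 25.0
```

```bash
python3 tgt.py 2 0 28 -2.3 55.3; python3 held.py
```

```text
8.6 [0.4423 0.1149 0.0832] 5.57 [-0.4  0.4 -3. ] 0.0641
[0.4319 0.1141 0.0833 5.57  ] roll 0.00 then dx -0.209 dy -0.004 dz -0.001
-70 2382 [[-20.0, -25.9, -55.7], [-16.5, -0.1, -53.2], [-15.5, 26.0, -46.4]]
-46 1175 [[-31.7, -25.9, -45.8], [-16.6, 0.2, -42.3], [-15.5, 25.8, -28.1]]
-20 5452 [[-14.1, -25.9, -16.0], [3.8, 0.1, -14.7], [16.0, 25.9, -2.3]]
```

Emit:
{"method": "step_arm", "body": {
  "deltas": [
    [-0.06,0,0,0,-1],
    [-0.06,0,0,0,-1],
    [0,0,0,0,-1]
  ]
}}

```text
time_s: 9.02
eef_pos: [0.4361, 0.1143, 0.0831]
tcp_rot: [0.999, 0.049, -0.0, -0.0]
wrist_force: [-0.5, 0.1, -2.1]
gripper_width: 0.064
gripper_force: 25.0
```

Emit:
{"method": "step_arm", "body": {
  "deltas": [
    [-0.04,0,0,0,-1],
    [-0.03,0,0,0,-1],
    [0,0,0,0,-1]
  ]
}}

```text
time_s: 9.4
eef_pos: [0.4328, 0.1139, 0.0831]
tcp_rot: [0.999, 0.049, -0.0, 0.0]
wrist_force: [0.8, 0.6, -2.1]
gripper_width: 0.0639
gripper_force: 25.0
```

```bash
python3 tgt.py 2 0 28 -2.3 55.3; python3 held.py; python3 -c "
from h import *
d=np.load('w4.npz');cv2.imwrite('pics/w4.png',cv2.resize(d['pixels'][120:260,160:350],(760,560)))"
```

```text
9.4 [0.4328 0.1139 0.0831] 5.57 [ 0.8  0.6 -2.1] 0.0639
[0.4319 0.1141 0.0833 5.57  ] roll 0.00 then dx -0.017 dy -0.004 dz -0.003
-70 2395 [[-19.9, -25.9, -55.8], [-16.5, -0.2, -53.2], [-15.4, 25.9, -46.3]]
-46 1165 [[-30.5, -26.0, -45.8], [-16.5, 0.2, -42.2], [-15.5, 25.8, -33.8]]
-20 5451 [[-14.1, -25.9, -16.0], [4.0, 0.1, -14.8], [16.0, 26.0, -2.2]]
```

View pics/w4.png

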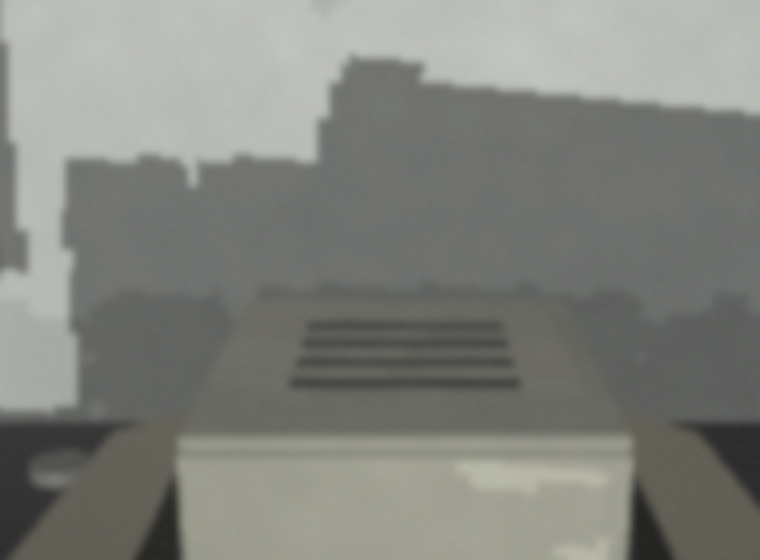

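The crop shows the louvred front between the fingers, with the tab just below out of the frame. There was no contact force, so the head is through the keyhole. Touch the plate, then pull down.

Emit:
{"method": "step_arm", "body": {
  "deltas": [
    [-0.02,0,0,0,-1],
    [-0.01,0,0,0,-1],
    [0,0,0,0,-1]
  ]
}}

```text
time_s: 9.82
eef_pos: [0.4316, 0.1138, 0.0832]
tcp_rot: [0.999, 0.049, 0.0, -0.0]
wrist_force: [1.1, 1.0, -2.6]
gripper_width: 0.0636
gripper_force: 25.0
```

Emit:
{"method": "step_arm", "body": {
  "deltas": [
    [-0.02,0,0,0,-1],
    [0,0,0,0,-1]
  ]
}}

```text
time_s: 10.07
eef_pos: [0.4315, 0.1138, 0.0834]
tcp_rot: [0.999, 0.049, 0.001, -0.0]
wrist_force: [4.5, 0.8, -5.6]
gripper_width: 0.0639
gripper_force: 25.0
```

Emit:
{"method": "step_arm", "body": {
  "deltas": [
    [0.03,0,0,0,-1],
    [0,0,0.1,0,-1],
    [0,0,0.08,0,-1],
    [0,0,0,0,-1]
  ]
}}

```text
time_s: 10.58
eef_pos: [0.4316, 0.1138, 0.0737]
tcp_rot: [0.999, 0.049, -0.0, -0.0]
wrist_force: [1.6, -0.1, -2.9]
gripper_width: 0.064
gripper_force: 25.0
```

Emit:
{"method": "step_arm", "body": {
  "deltas": [
    [0,0,0.08,0,-1],
    [0,0,0.07,0,-1],
    [0,0,0.04,0,-1],
    [0,0,0,0,-1]
  ]
}}

```text
time_s: 11.08
eef_pos: [0.4317, 0.1139, 0.0649]
tcp_rot: [0.999, 0.049, -0.0, -0.0]
wrist_force: [-1.0, -0.2, 2.9]
gripper_width: 0.0641
gripper_force: 25.0
```

Emit:
{"method": "step_arm", "body": {
  "deltas": [
    [0,0,0.02,0,-1],
    [0,0,0.01,0,-1],
    [0,0,0,0,-1]
  ]
}}

```text
time_s: 11.45
eef_pos: [0.4319, 0.1138, 0.0644]
tcp_rot: [0.999, 0.049, 0.0, 0.0]
wrist_force: [-5.4, -1.4, 13.5]
gripper_width: 0.0643
gripper_force: 25.0
```

Emit:
{"method": "step_arm", "body": {
  "deltas": [
    [0,0,-0.02,0,-0.5],
    [0,0,0,0,0.7],
    [0,0,0,0,0.9],
    [0,0,0,0,0.9],
    [0,0,0,0,0.9]
  ]
}}

```text
time_s: 12.08
eef_pos: [0.4319, 0.1138, 0.064]
tcp_rot: [0.999, 0.049, -0.0, -0.0]
wrist_force: [0.6, -0.2, 0.2]
gripper_width: 0.0879
gripper_force: 0.0
```

Emit:
{"method": "step_arm", "body": {
  "deltas": [
    [0,0,-0.3,0,1],
    [0,0,-0.6,0,1],
    [0,0,-0.6,0,1],
    [0,0,-0.6,0,1],
    [0,0,0,0,1]
  ]
}}

```text
time_s: 12.7
eef_pos: [0.4336, 0.1139, 0.1711]
tcp_rot: [0.999, 0.049, 0.003, 0.0]
wrist_force: [-0.9, -0.0, -1.4]
gripper_width: 0.093
gripper_force: 0.0
```

```bash
python3 -c "
from h import *
d=cap('wrist');w=world(d);m=(w[...,0]>.4)&(w[...,0]<.47)&(w[...,1]>.07)&(w[...,1]<.16)&(w[...,2]>.09);p=w[m]
print(len(p),np.percentile(p,[2,50,98],axis=0).round(4).tolist())
p=w[(w[...,0]>.4)&(w[...,0]<.48)&(w[...,1]>.09)&(w[...,1]<.135)&(w[...,2]<.09)&(w[...,2]>.07)];print('pantop',np.median(p,axis=0))
print(bot.sense()['eef_pos'],plan(.639,-.309,.17,-3.3))"
```

```text
29011 [[0.4066, 0.0717, 0.1069], [0.4572, 0.1114, 0.2718], [0.4667, 0.1595, 0.2839]]
pantop [0.43119561 0.11236239 0.07991778]
[0.43249242 0.11384751 0.16967431] roll 1.48 then dx 4.610 dy 8.205 dz -0.007
```

Emit:
{"method": "step_arm", "body": {
  "deltas": [
    [0,0,0,0.75,1],
    [0,0,0,0.75,1],
    [0.9,0.6,0,0,1],
    [0.9,0.9,0,0,1],
    [0.9,0.95,0,0,1]
  ]
}}

```text
time_s: 13.38
eef_pos: [0.557, -0.0144, 0.1673]
tcp_rot: [1.0, -0.03, -0.001, -0.0]
wrist_force: [1.1, 0.2, 0.9]
gripper_width: 0.093
gripper_force: 0.0
```

Emit:
{"method": "step_arm", "body": {
  "deltas": [
    [0.9,0.95,0,0,1],
    [0.9,0.95,0,0,1],
    [0.1,0.95,0,0,1],
    [0,0.95,0,0,1],
    [0,0.95,0,0,1]
  ]
}}

```text
time_s: 14.0
eef_pos: [0.6327, -0.2528, 0.1664]
tcp_rot: [1.0, -0.03, -0.002, -0.001]
wrist_force: [0.6, -0.0, -0.4]
gripper_width: 0.0931
gripper_force: 0.0
```

Emit:
{"method": "step_arm", "body": {
  "deltas": [
    [0,0.95,0,0,1],
    [0,0,0,0,1],
    [0,0,0,0,1]
  ]
}}

```text
time_s: 14.38
eef_pos: [0.63, -0.2985, 0.1671]
tcp_rot: [1.0, -0.03, -0.001, -0.001]
wrist_force: [0.3, 0.8, 0.3]
gripper_width: 0.0927
gripper_force: 0.0
```

```bash
python3 -c "
from h import *
s=bot.sense();print(s['time_s'],s['eef_pos'],yaw())
d=cap('wrist')
w=world(d);hsv=cv2.cvtColor(d['pixels'],cv2.COLOR_BGR2HSV)
def rect(p,t):
    c,sz,a=cv2.minAreaRect((p[:,:2]*1000).astype(np.float32)); print(t,len(p),np.round(c,1),np.round(sz,1),round(a,1),p[:,2].mean())
b=(abs(w[...,0]-.638)<.05)&(abs(w[...,1]+.309)<.045)&(hsv[...,1]<80)
for t,z0,z1 in (('top',.062,.078),('tab',.095,.116)):
    rect(w[b&(w[...,2]>z0)&(w[...,2]<z1)],t)
print(plan(.640,-.309,.055,-3.5))
"
```

```text
14.375 [ 0.62999969 -0.29848348  0.16714991] -3.469510549002117
top 2497 [ 640.5 -309.8] [64.1 36.2] 86.1 0.07076819848146859
tab 755 [ 624.6 -308.5] [63.6  4.8] 85.9 0.10673962376872108
roll 0.02 then dx 0.207 dy 0.211 dz 2.253
```

Emit:
{"method": "step_arm", "body": {
  "deltas": [
    [0.215,0.225,0,0.08,0.7],
    [0,0,0.5,0,0.7],
    [0,0,0.6,0,0.7],
    [0,0,0.6,0,0.7],
    [0,0,0.54,0,0.7]
  ]
}}

```text
time_s: 15.05
eef_pos: [0.6409, -0.3086, 0.0559]
tcp_rot: [0.999, -0.033, -0.0, -0.0]
wrist_force: [-0.0, -0.0, -0.3]
gripper_width: 0.0788
gripper_force: 0.0
```

Emit:
{"method": "step_arm", "body": {
  "deltas": [
    [0,0,0,0,0.7],
    [0,0,0,0,-1],
    [0,0,0,0,-1],
    [0,0,0,0,-1],
    [0,0,0,0,-1]
  ],
  "grip_force": 25
}}

```text
time_s: 15.68
eef_pos: [0.6419, -0.3107, 0.059]
tcp_rot: [0.999, -0.034, 0.001, 0.0]
wrist_force: [0.3, 4.4, 5.8]
gripper_width: 0.0638
gripper_force: 25.0
```

Emit:
{"method": "step_arm", "body": {
  "deltas": [
    [0,0,-0.2,0,-1],
    [0,0,-0.4,0,-1],
    [0,0,-0.5,0,-1],
    [0,0,-0.5,0,-1],
    [0,0,-0.4,0,-1]
  ]
}}

```text
time_s: 16.3
eef_pos: [0.6409, -0.3116, 0.1596]
tcp_rot: [0.999, -0.034, 0.001, 0.001]
wrist_force: [0.6, -0.3, -3.3]
gripper_width: 0.064
gripper_force: 25.0
```

Emit:
{"method": "step_arm", "body": {
  "deltas": [
    [0,0,0,-0.8,-1],
    [0,0,0,-0.8,-1],
    [0,0,0,0,-1],
    [0,0,0,0,-1]
  ]
}}

```text
time_s: 16.8
eef_pos: [0.6408, -0.3112, 0.1576]
tcp_rot: [0.999, 0.049, 0.0, 0.0]
wrist_force: [-0.3, -0.3, -3.4]
gripper_width: 0.0636
gripper_force: 25.0
```

```bash
python3 held.py;python3 tgt.py 1 45 45 -2.5 57
```

```text
-70 1819 [[-19.7, -25.9, -52.6], [-16.2, -0.1, -51.0], [-15.0, 25.8, -46.2]]
-46 749 [[-16.9, -26.0, -45.9], [-15.9, -4.7, -43.2], [-15.1, 26.2, -39.8]]
-20 5412 [[-15.8, -25.9, -13.0], [2.6, 0.1, -11.6], [16.3, 25.9, -2.1]]
16.85 [ 0.6407 -0.3112  0.1575] 5.61 [ 0.3 -0.6 -3.8] 0.0636
[0.4875 0.0092 0.102  5.57  ] roll 0.01 then dx -2.428 dy -6.673 dz 1.109
```

Emit:
{"method": "step_arm", "body": {
  "deltas": [
    [0,-0.6,0,0,-1],
    [-0.1,-0.75,0,0,-1],
    [-0.3,-0.85,0,0,-1],
    [-0.4,-0.85,0,0,-1],
    [-0.4,-0.85,0,0,-1]
  ]
}}

```text
time_s: 17.48
eef_pos: [0.561, -0.1217, 0.1573]
tcp_rot: [0.999, 0.049, 0.0, 0.0]
wrist_force: [-0.9, -0.7, -3.2]
gripper_width: 0.0637
gripper_force: 25.0
```

Emit:
{"method": "step_arm", "body": {
  "deltas": [
    [-0.4,-0.85,0,0,-1],
    [-0.4,-0.85,0,0,-1],
    [-0.4,-0.8,0,0,-1],
    [0,-0.27,0,0,-1],
    [0,0,0,0,-1]
  ]
}}

```text
time_s: 18.1
eef_pos: [0.4889, 0.0094, 0.1577]
tcp_rot: [0.999, 0.05, 0.001, 0.0]
wrist_force: [0.5, -0.1, -2.4]
gripper_width: 0.064
gripper_force: 25.0
```

```bash
python3 tgt.py 1 30 28 -1.9 58.5
```

```text
18.1 [0.4889 0.0094 0.1577] 5.76 [ 0.5 -0.1 -2.4] 0.064
[0.472  0.0076 0.0865 5.57  ] roll 0.03 then dx -0.340 dy 0.002 dz 1.425
```

Emit:
{"method": "step_arm", "body": {
  "deltas": [
    [0,0,0.4,0.03,-1],
    [0,0,0.5,0,-1],
    [-0.14,0,0.52,0,-1],
    [-0.3,0,0,0,-1],
    [0,0,0,0,-1]
  ]
}}

```text
time_s: 18.73
eef_pos: [0.4659, 0.0062, 0.0867]
tcp_rot: [0.999, 0.047, -0.0, 0.0]
wrist_force: [-0.4, -0.1, -2.5]
gripper_width: 0.0638
gripper_force: 25.0
```

Emit:
{"method": "step_arm", "body": {
  "deltas": [
    [-0.18,0,0,0,-1],
    [-0.1,0,0,0,-1],
    [-0.08,0,0,0,-1],
    [0,0,0,0,-1]
  ]
}}

```text
time_s: 19.23
eef_pos: [0.4483, 0.0052, 0.0864]
tcp_rot: [0.999, 0.048, 0.0, 0.0]
wrist_force: [0.2, -0.1, -3.4]
gripper_width: 0.0636
gripper_force: 25.0
```

```bash
python3 tgt.py 1 0 28 -1.9 58.5
```

```text
19.225 [0.4483 0.0052 0.0864] 5.51 [ 0.2 -0.1 -3.4] 0.0636
[4.421e-01 4.700e-03 8.650e-02 5.570e+00] roll -0.01 then dx -0.124 dy -0.004 dz -0.002
```

Past the head front with no contact, so continue to the plate.

Emit:
{"method": "step_arm", "body": {
  "deltas": [
    [-0.06,0,0,0,-1],
    [-0.05,0,0,0,-1],
    [0,0,0,0,-1]
  ]
}}

```text
time_s: 19.6
eef_pos: [0.4428, 0.0046, 0.0861]
tcp_rot: [0.999, 0.048, -0.0, -0.0]
wrist_force: [0.2, -0.2, -2.6]
gripper_width: 0.0636
gripper_force: 25.0
```

Emit:
{"method": "step_arm", "body": {
  "deltas": [
    [-0.02,0,0,0,-1],
    [0,0,0,0,-1]
  ]
}}

```text
time_s: 19.85
eef_pos: [0.442, 0.0045, 0.0862]
tcp_rot: [0.999, 0.048, 0.0, -0.0]
wrist_force: [-0.6, 0.7, -2.9]
gripper_width: 0.0641
gripper_force: 25.0
```

Emit:
{"method": "step_arm", "body": {
  "deltas": [
    [-0.01,0,0,0,-1],
    [0,0,0.1,0,-1],
    [0,0,0.08,0,-1],
    [0,0,0,0,-1]
  ]
}}

```text
time_s: 20.35
eef_pos: [0.4418, 0.0044, 0.0768]
tcp_rot: [0.999, 0.048, 0.0, -0.0]
wrist_force: [2.4, -0.5, -4.1]
gripper_width: 0.0638
gripper_force: 25.0
```

Emit:
{"method": "step_arm", "body": {
  "deltas": [
    [0,0,0.08,0,-1],
    [0,0,0.07,0,-1],
    [0,0,0.04,0,-1],
    [0,0,0,0,-1]
  ]
}}

```text
time_s: 20.85
eef_pos: [0.4418, 0.0044, 0.068]
tcp_rot: [0.999, 0.048, 0.0, 0.0]
wrist_force: [1.1, 0.5, 2.2]
gripper_width: 0.0639
gripper_force: 25.0
```

Emit:
{"method": "step_arm", "body": {
  "deltas": [
    [0,0,0.02,0,-1],
    [0,0,0,0,-1]
  ]
}}

```text
time_s: 21.1
eef_pos: [0.4419, 0.0044, 0.0676]
tcp_rot: [0.999, 0.048, 0.001, 0.0]
wrist_force: [-1.0, 1.3, 10.1]
gripper_width: 0.0637
gripper_force: 25.0
```

Emit:
{"method": "step_arm", "body": {
  "deltas": [
    [0,0,-0.02,0,-0.5],
    [0,0,0,0,0.7],
    [0,0,0,0,0.9],
    [0,0,0,0,0.9],
    [0,0,0,0,0.9]
  ]
}}

```text
time_s: 21.72
eef_pos: [0.4413, 0.0045, 0.0675]
tcp_rot: [0.999, 0.048, -0.0, -0.0]
wrist_force: [-0.6, 0.1, -0.3]
gripper_width: 0.0881
gripper_force: 0.0
```

Emit:
{"method": "step_arm", "body": {
  "deltas": [
    [0,0,-0.3,0,1],
    [0,0,-0.6,0,1],
    [0,0,-0.8,0,1],
    [0,0,-0.8,0,1],
    [0,0,0,0,1]
  ]
}}

```text
time_s: 22.35
eef_pos: [0.4436, 0.004, 0.1956]
tcp_rot: [0.999, 0.048, 0.003, 0.001]
wrist_force: [0.1, -0.3, -0.3]
gripper_width: 0.0931
gripper_force: 0.0
```

```bash
python3 -c "
from h import *
d=cap('top');w=world(d);cv2.imwrite('pics/top2.png',cv2.resize(d['pixels'],(800,600)))
def sel(x0,x1,y0,y1,z0,z1): return w[(w[...,0]>x0)&(w[...,0]<x1)&(w[...,1]>y0)&(w[...,1]<y1)&(w[...,2]>z0)&(w[...,2]<z1)]
p=sel(.56,.74,-.1,.09,.035,.055);print(len(p),cv2.minAreaRect((p[:,:2]*1000).astype(np.float32)))
for y in(.0045,.113):
  p=sel(.41,.48,y-.04,y+.04,.065,.13);print(len(p),np.percentile(p,[2,50,98],axis=0).round(3).tolist())
print(bot.sense()['eef_pos'],plan(.648,-.005,.2,-91.6),plan(.648,-.005,.2,-1.6))"
```

```text
868 ((649.3035888671875, -5.405830383300781), (128.18939208984375, 219.63360595703125), 71.72539520263672)Traceback (most recent call last):
  File "<string>", line 7, in <module>
    p=sel(.41,.48,y-.04,y+.04,.065,.13);print(len(p),np.percentile(p,[2,50,98],axis=0).round(3).tolist())
                                                     ~~~~~~~~~~~~~^^^^^^^^^^^^^^^^^^^^
    return _quantile_unchecked(
        a, q, axis, out, overwrite_input, method, keepdims, weights)
    return _ureduce(a,
                    func=_quantile_ureduce_func,
    ...<5 lines>...
                    overwrite_input=overwrite_input,
                    method=method)
    r = func(a, **kwargs)
    result = _quantile(arr,
                       quantiles=q,
    ...<2 lines>...
                       out=out,
                       weights=wgt)
    slices_having_nans = np.isnan(arr[-1, ...])
                                  ~~~^^^^^^^^^
IndexError: index -1 is out of bounds for axis 0 with size 0
```

View pics/top2.png

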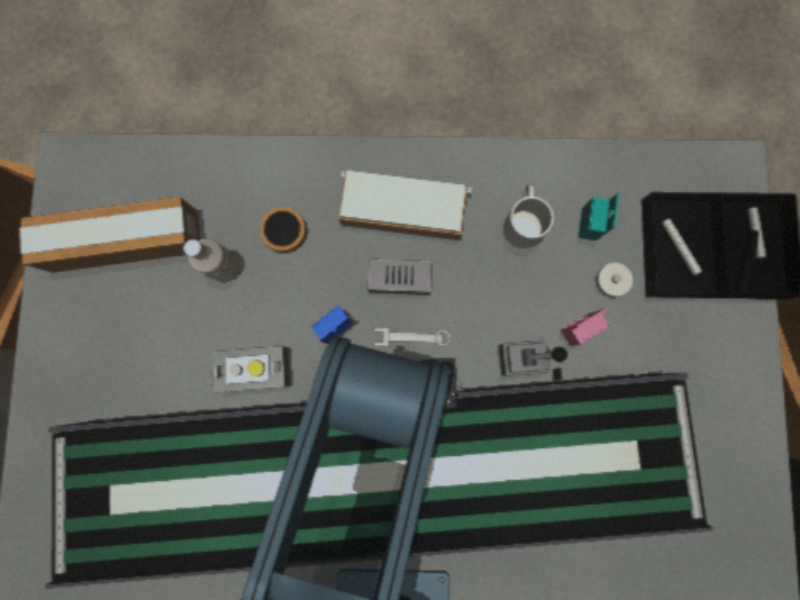

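Cover is still at (400,276) and both guards are hung under the arm. Next the cover: turn the tool by −82.8° and move above it.

Emit:
{"method": "step_arm", "body": {
  "deltas": [
    [0,0,0,-1,1],
    [0,0,0,-1,1],
    [0,0,0,-1,1],
    [0,0,0,-1,1],
    [0,0,0,-1,1]
  ]
}}

```text
time_s: 23.02
eef_pos: [0.4404, 0.0047, 0.1909]
tcp_rot: [0.952, 0.307, -0.001, -0.001]
wrist_force: [0.6, -0.1, 0.3]
gripper_width: 0.0933
gripper_force: 0.0
```

Emit:
{"method": "step_arm", "body": {
  "deltas": [
    [0,0,0,-1,1],
    [0,0,0,-1,1],
    [0,0,0,-1,1],
    [0,0,0,-1,1],
    [0,0,0,-1,1]
  ]
}}

```text
time_s: 23.65
eef_pos: [0.4404, 0.0047, 0.1909]
tcp_rot: [0.84, 0.542, -0.001, -0.001]
wrist_force: [-0.3, 0.6, -0.3]
gripper_width: 0.0927
gripper_force: 0.0
```

Emit:
{"method": "step_arm", "body": {
  "deltas": [
    [0,0,0,-1,1],
    [0,0,0,-1,1],
    [0,0,0,-1,1],
    [0,0,0,-0.8,1],
    [0,0,0,0,1]
  ]
}}

```text
time_s: 24.28
eef_pos: [0.4406, 0.0047, 0.1912]
tcp_rot: [0.718, 0.696, -0.001, -0.001]
wrist_force: [-0.5, -0.5, -0.9]
gripper_width: 0.0929
gripper_force: 0.0
```

```bash
python3 -c "
from h import *
print(yaw(),bot.sense()['eef_pos'],bot.sense()['q'],plan(.649,-.005,.17,88.4))"
```

```text
88.26040180420964 [0.44062253 0.00466534 0.19121534] [-2.43589749e-01  9.42211862e-02  1.83732835e+00  1.35268782e-06
  1.21292041e+00 -2.13229366e-01] roll -0.02 then dx -0.077 dy 4.171 dz 0.424
```

Emit:
{"method": "step_arm", "body": {
  "deltas": [
    [-0.02,0.84,0,0,1],
    [-0.02,0.84,0.1,0,1],
    [-0.02,0.84,0.1,0,1],
    [-0.02,0.84,0.2,0,1],
    [0,0.81,0,0,0.6]
  ]
}}

```text
time_s: 24.9
eef_pos: [0.6501, -0.0056, 0.1702]
tcp_rot: [0.718, 0.696, -0.001, -0.002]
wrist_force: [0.8, 0.4, 0.5]
gripper_width: 0.0868
gripper_force: 0.0
```

Emit:
{"method": "step_arm", "body": {
  "deltas": [
    [0,0,0,0,0.6],
    [0,0,0,0,0.6]
  ]
}}

```text
time_s: 25.15
eef_pos: [0.6487, -0.0055, 0.1714]
tcp_rot: [0.718, 0.696, -0.001, -0.001]
wrist_force: [0.7, 0.4, 0.7]
gripper_width: 0.0749
gripper_force: 0.0
```

```bash
cat > cov.py <<'E'
from h import *
s=bot.sense();print(s['time_s'],s['eef_pos'],yaw(),s['gripper_width'])
d=cap('wrist');w=world(d);cv2.imwrite('pics/w5.png',d['pixels'])
m=(abs(w[...,0]-.65)<.06)&(abs(w[...,1]+.005)<.1)&(w[...,2]>.038)&(w[...,2]<.052)
m=cv2.morphologyEx(m.astype(np.uint8),cv2.MORPH_OPEN,np.ones((3,3)))>0
n,L,st,_=cv2.connectedComponentsWithStats(m.astype(np.uint8));i=1+np.argmax(st[1:,4]);p=w[L==i]
print(len(p),cv2.minAreaRect((p[:,:2]*1000).astype(np.float32)),p[:,2].mean())
E
python3 cov.py
```

```text
25.15 [ 0.64865204 -0.00548884  0.17140129] 88.25990927046362 0.07485384496928052
6103 ((649.650634765625, -4.6622772216796875), (119.88771057128906, 60.14873504638672), 88.64451599121094) 0.04576532881445931
```

View pics/w5.png

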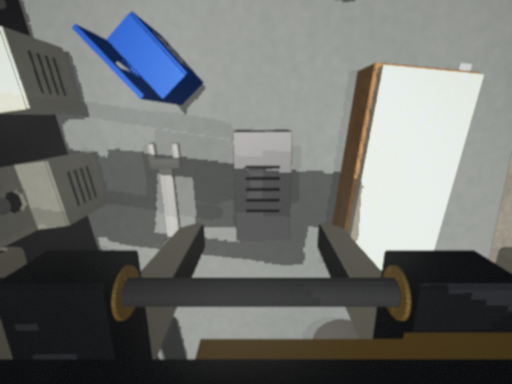

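The cover (px 262,185) is centred under the jaws, measured at (649.7,−4.7) mm with yaw −1.4°. The carton and wrench are clear of the fingers.

Emit:
{"method": "step_arm", "body": {
  "deltas": [
    [0.016,0.02,0.6,-0.05,0.6],
    [0,0,0.7,0,0.6],
    [0,0,0.7,0,0.6],
    [0,0,0.6,0,0.6],
    [0,0,0.34,0,0.6]
  ]
}}

```text
time_s: 25.82
eef_pos: [0.6491, -0.0047, 0.0246]
tcp_rot: [0.716, 0.698, -0.001, -0.001]
wrist_force: [0.0, -0.4, 0.2]
gripper_width: 0.0746
gripper_force: 0.0
```

Emit:
{"method": "step_arm", "body": {
  "deltas": [
    [0,0,0,0,0.6],
    [0,0,0,0,-1],
    [0,0,0,0,-1],
    [0,0,0,0,-1],
    [0,0,0,0,-1]
  ],
  "grip_force": 40
}}

```text
time_s: 26.45
eef_pos: [0.6516, -0.0051, 0.0272]
tcp_rot: [0.716, 0.698, 0.001, 0.001]
wrist_force: [-1.3, 0.2, 5.6]
gripper_width: 0.0599
gripper_force: 40.0
```

Emit:
{"method": "step_arm", "body": {
  "deltas": [
    [0,0,-0.2,0,-1],
    [0,0,-0.5,0,-1],
    [0,0,-0.8,0,-1],
    [0,0,-0.8,0,-1],
    [0,0,-0.8,0,-1]
  ]
}}

```text
time_s: 27.08
eef_pos: [0.6507, -0.0049, 0.1823]
tcp_rot: [0.716, 0.698, 0.0, 0.0]
wrist_force: [0.6, 0.8, -1.2]
gripper_width: 0.0598
gripper_force: 40.0
```

Emit:
{"method": "step_arm", "body": {
  "deltas": [
    [0,0,0,0,-1],
    [0,0,0,0,-1]
  ]
}}

```text
time_s: 27.32
eef_pos: [0.6502, -0.0048, 0.1799]
tcp_rot: [0.716, 0.698, -0.0, -0.0]
wrist_force: [-0.3, -0.1, -1.7]
gripper_width: 0.0596
gripper_force: 40.0
```

```bash
cat > held2.py <<'E'
from h import *
s=bot.sense();d=cap('wrist');np.savez('w6.npz',**d);w=world(d);Rt=R.from_quat(s['tcp_rot']).as_matrix();t=(w-s['eef_pos'])@Rt*1000
m=(abs(t[...,1])<29)&(abs(t[...,0])<75)&(abs(t[...,2]+22)<12)
p=t[m];print(s['eef_pos'],len(p),np.percentile(p,[1,50,99],axis=0).round(1).tolist())
E
python3 held2.py; python3 - <<'E'
from h import *
d=dict(np.load("top0.npz"));w=world(d);im=d["pixels"]
# drive unit top, robust
m=(w[...,0]>.41)&(w[...,0]<.53)&(w[...,1]>.18)&(w[...,1]<.36)&(w[...,2]>.048)&(w[...,2]<.09)
p=w[m];print(cv2.minAreaRect((p[:,:2]*1000).astype(np.float32)))
for z0,z1 in((.050,.058),(.0585,.064),(.066,.072),(.074,.085)):
    q=p[(p[:,2]>z0)&(p[:,2]<z1)];print(z0,len(q),np.percentile(q,[1,50,99],axis=0).round(3).tolist())
print(plan(.467,.272,.2,95.6))
E
```

```text
[ 0.65023212 -0.00478317  0.1798614 ] 17270 [[-54.9, -28.4, -20.1], [19.8, 0.0, -18.6], [60.1, 28.4, -16.7]]
((466.87567138671875, 272.9464111328125), (76.02243041992188, 132.46026611328125), 5.494729518890381)
0.05 616 [[0.425, 0.206, 0.051], [0.467, 0.273, 0.055], [0.507, 0.34, 0.058]]
0.0585 314 [[0.435, 0.215, 0.059], [0.465, 0.276, 0.061], [0.5, 0.327, 0.064]]
0.066 70 [[0.448, 0.214, 0.066], [0.466, 0.257, 0.07], [0.483, 0.332, 0.072]]
0.074 62 [[0.454, 0.218, 0.074], [0.468, 0.284, 0.076], [0.481, 0.325, 0.084]]
roll -1.17 then dx 5.865 dy -3.099 dz -0.419
```

```bash
python3 -c "
from h import *
print(plan(.467,.17,.2,95.5))"
```

```text
roll -1.15 then dx 3.829 dy -3.304 dz -0.419
```

Emit:
{"method": "step_arm", "body": {
  "deltas": [
    [0,0,-0.4,-0.6,-1],
    [0,0,0,-0.55,-1],
    [0.75,-0.65,0,0,-1],
    [0.75,-0.65,0,0,-1],
    [0.75,-0.65,0,0,-1]
  ]
}}

```text
time_s: 28.0
eef_pos: [0.5408, 0.0985, 0.1985]
tcp_rot: [0.673, 0.74, -0.001, -0.002]
wrist_force: [0.3, 0.9, -0.5]
gripper_width: 0.0596
gripper_force: 40.0
```

Emit:
{"method": "step_arm", "body": {
  "deltas": [
    [0.75,-0.65,0,0,-1],
    [0.75,-0.65,0,0,-1],
    [0.08,-0.05,0,0,-1],
    [0,0,0,0,-1],
    [0,0,0,0,-1]
  ]
}}

```text
time_s: 28.62
eef_pos: [0.469, 0.1691, 0.2001]
tcp_rot: [0.673, 0.74, -0.0, -0.0]
wrist_force: [-0.1, 0.2, -0.9]
gripper_width: 0.0598
gripper_force: 40.0
```

```bash
python3 - <<'E'
from h import *
s=bot.sense();print(s['time_s'],s['eef_pos'],yaw())
d=cap('wrist');np.savez('w7.npz',**d);w=world(d);cv2.imwrite('pics/w7.png',d['pixels'])
m=(w[...,0]>.41)&(w[...,0]<.53)&(w[...,1]>.18)&(w[...,1]<.36)&(w[...,2]>.046)&(w[...,2]<.09)
p=w[m];print(len(p),cv2.minAreaRect((p[:,:2]*1000).astype(np.float32)))
for z0,z1 in((.050,.058),(.0585,.064),(.066,.072),(.074,.085)):
    q=p[(p[:,2]>z0)&(p[:,2]<z1)];print(z0,len(q),np.percentile(q,[1,50,99],axis=0).round(3).tolist())
E
python3 held2.py
```

```text
28.625 [0.46902519 0.16906317 0.20010317] 95.45281925481932
9216 ((466.824462890625, 280.00909423828125), (76.3074951171875, 119.30573272705078), 5.6085920333862305)
0.05 4913 [[0.426, 0.22, 0.054], [0.465, 0.295, 0.056], [0.507, 0.339, 0.057]]
0.0585 2894 [[0.442, 0.233, 0.06], [0.466, 0.279, 0.062], [0.493, 0.323, 0.063]]
0.066 206 [[0.454, 0.242, 0.066], [0.465, 0.261, 0.071], [0.482, 0.332, 0.072]]
0.074 484 [[0.453, 0.222, 0.074], [0.466, 0.293, 0.075], [0.48, 0.328, 0.082]]
[0.46906708 0.16899362 0.20017822] 17250 [[-54.8, -28.4, -20.1], [19.9, -0.1, -18.6], [60.2, 28.4, -16.7]]
```

View pics/w7.png

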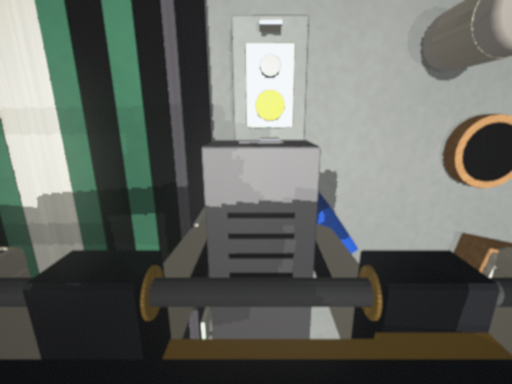

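Wrist view: the drive unit is at px (270,80) with both hooks (top and bottom ends) visible; its centre is about (467.5,273.2) mm with yaw 5.55°. The cover is held square.

```bash
python3 -c "
from h import *
print(plan(.4675,.2732,.115,95.55))"
```

```text
roll -0.02 then dx 2.077 dy 0.171 dz 1.705
```

Emit:
{"method": "step_arm", "body": {
  "deltas": [
    [0.7,0.06,0,-0.02,-1],
    [0.7,0.06,0,0,-1],
    [0.68,0.05,0.3,0,-1],
    [0,0,0.6,0,-1],
    [0,0,0.5,0,-1]
  ]
}}

```text
time_s: 29.35
eef_pos: [0.467, 0.2741, 0.1294]
tcp_rot: [0.672, 0.741, -0.0, -0.0]
wrist_force: [-0.5, -0.6, -1.0]
gripper_width: 0.0597
gripper_force: 40.0
```

Emit:
{"method": "step_arm", "body": {
  "deltas": [
    [0,0,0.3,0,-1],
    [0,0,0,0,-1],
    [0,0,0,0,-1]
  ]
}}

```text
time_s: 29.72
eef_pos: [0.4675, 0.2742, 0.1165]
tcp_rot: [0.672, 0.741, 0.001, 0.0]
wrist_force: [0.2, -0.3, -1.1]
gripper_width: 0.0599
gripper_force: 40.0
```

```bash
python3 -c "
from h import *
print(plan(.4675,.2732,.0815,95.55),bot.sense()['wrist_force'],bot.sense()['eef_pos'])"; python3 held2.py; python3 - <<'E'
from h import *
s=bot.sense();d=dict(np.load('w6.npz'));w=world(d)
p=w[(w[...,0]>.41)&(w[...,0]<.53)&(w[...,1]>.2)&(w[...,1]<.37)&(w[...,2]>.052)&(w[...,2]<.058)]
print(len(p),np.percentile(p,[1,50,99],axis=0).round(4).tolist())
E
```

```text
roll 0.01 then dx -0.019 dy -0.002 dz 0.700 [ 0.2047887  -0.25587744 -1.09744004] [0.46750951 0.2741669  0.11651753]
[0.46750951 0.2741669  0.11651753] 17286 [[-54.8, -28.4, -20.1], [19.8, -0.1, -18.6], [60.2, 28.4, -16.8]]
1034 [[0.4248, 0.3287, 0.0534], [0.4614, 0.3355, 0.0556], [0.4985, 0.3419, 0.0572]]
```

Emit:
{"method": "step_arm", "body": {
  "deltas": [
    [-0.015,0,0.12,0,-1],
    [0,0,0.1,0,-1],
    [0,0,0.06,0,-1],
    [0,0,0,0,-1]
  ]
}}

```text
time_s: 30.28
eef_pos: [0.4664, 0.2734, 0.1013]
tcp_rot: [0.672, 0.741, -0.0, -0.0]
wrist_force: [-0.4, -0.6, -2.6]
gripper_width: 0.0599
gripper_force: 40.0
```

Emit:
{"method": "step_arm", "body": {
  "deltas": [
    [0,0,0.06,0,-1],
    [0,0,0.04,0,-1],
    [0,0,0,0,-1]
  ]
}}

```text
time_s: 30.65
eef_pos: [0.4669, 0.2735, 0.0967]
tcp_rot: [0.672, 0.741, 0.0, 0.0]
wrist_force: [0.5, -1.0, -0.8]
gripper_width: 0.06
gripper_force: 40.0
```

Emit:
{"method": "step_arm", "body": {
  "deltas": [
    [0,0,0.06,0,-1],
    [0,0,0.04,0,-1],
    [0,0,0,0,-1]
  ]
}}

```text
time_s: 31.02
eef_pos: [0.4673, 0.2739, 0.0942]
tcp_rot: [0.671, 0.741, 0.001, 0.001]
wrist_force: [-4.4, -1.6, 18.2]
gripper_width: 0.0597
gripper_force: 40.0
```

Emit:
{"method": "step_arm", "body": {
  "deltas": [
    [0,0,0.06,0,-1],
    [0,0,0.04,0,-1],
    [0,0,0,0,-1]
  ]
}}

```text
time_s: 31.4
eef_pos: [0.4669, 0.2735, 0.0865]
tcp_rot: [0.672, 0.741, 0.0, 0.0]
wrist_force: [1.0, -0.4, 1.7]
gripper_width: 0.0599
gripper_force: 40.0
```

Emit:
{"method": "step_arm", "body": {
  "deltas": [
    [0,0,0.05,0,-1],
    [0,0,0.03,0,-1],
    [0,0,0,0,-1]
  ]
}}

```text
time_s: 31.78
eef_pos: [0.4661, 0.2733, 0.0823]
tcp_rot: [0.672, 0.741, -0.001, -0.0]
wrist_force: [-1.0, -0.8, 1.7]
gripper_width: 0.06
gripper_force: 40.0
```

Emit:
{"method": "step_arm", "body": {
  "deltas": [
    [0,0,0.03,0,-1],
    [0,0,0.02,0,-1],
    [0,0,0,0,-1]
  ]
}}

```text
time_s: 32.15
eef_pos: [0.466, 0.2733, 0.0822]
tcp_rot: [0.671, 0.741, -0.0, 0.0]
wrist_force: [-8.2, -3.7, 19.5]
gripper_width: 0.0599
gripper_force: 40.0
```

Emit:
{"method": "step_arm", "body": {
  "deltas": [
    [0,0,-0.03,0,-1],
    [0,0,0,0,0.6],
    [0,0,0,0,0.6],
    [0,0,0,0,0.6],
    [0,0,0,0,0.6]
  ]
}}

```text
time_s: 32.78
eef_pos: [0.4666, 0.2734, 0.0814]
tcp_rot: [0.672, 0.741, -0.0, -0.0]
wrist_force: [0.0, 0.3, 0.8]
gripper_width: 0.0743
gripper_force: 0.0
```

Emit:
{"method": "step_arm", "body": {
  "deltas": [
    [0,0,-0.3,0,0.6],
    [0,0,-0.6,0,0.6],
    [0,0,-0.8,0,0.6],
    [0,0,-0.8,0,0.6],
    [0,0,-0.5,0,0.6]
  ]
}}

```text
time_s: 33.4
eef_pos: [0.4673, 0.2737, 0.2352]
tcp_rot: [0.672, 0.741, 0.002, 0.001]
wrist_force: [0.7, 0.1, 0.8]
gripper_width: 0.0739
gripper_force: 0.0
```

Emit:
{"method": "step_arm", "body": {
  "deltas": [
    [-0.5,0,0,0,0.6],
    [-0.8,0,0,0,-0.5],
    [-0.8,0,0,0,-1],
    [0,0,0,0,-1],
    [0,0,0,0,-1]
  ]
}}

```text
time_s: 34.02
eef_pos: [0.4771, 0.1693, 0.2324]
tcp_rot: [0.672, 0.741, 0.001, 0.0]
wrist_force: [0.9, -0.0, -0.3]
gripper_width: 0.0388
gripper_force: 0.0
```

```bash
python3 - <<'E'
from h import *
s=bot.sense();print(s['time_s'],s['eef_pos'],yaw(),s['gripper_width'])
for n in('wrist','scene','top'):
    d=cap(n);w=world(d);cv2.imwrite(f'pics/c_{n}.png',cv2.resize(d['pixels'],(800,600)));np.savez(f'c_{n}.npz',**d)
    p=w[(abs(w[...,0]-.467)<.06)&(abs(w[...,1]-.273)<.09)&(w[...,2]>.09)&(w[...,2]<.125)]
    if len(p)>10:
        C=np.c_[p[:,:2]-[.467,.273],np.ones(len(p))];print(n,len(p),cv2.minAreaRect((p[:,:2]*1000).astype(np.float32)),"z plane",np.linalg.lstsq(C,p[:,2],rcond=None)[0].round(4))
    for y,x in((.0045,.44),(.1138,.43)):
        q=w[(abs(w[...,0]-x)<.012)&(abs(w[...,1]-y)<.025)&(w[...,2]>.06)&(w[...,2]<.1)]
        if len(q)>5:print(n,'pan',len(q),np.median(q[:,2]))
E
```

```text
34.025 [0.47706139 0.169275   0.23243125] 95.59022734852891 0.038762544537486426
wrist 7947 ((465.59710693359375, 273.5498046875), (60.14725112915039, 120.20487976074219), 5.566249847412109) z plane [ 0.0002 -0.0005  0.1007]
wrist pan 161 0.08005577410387543
wrist pan 385 0.07998693782641997
scene 480 ((452.79180908203125, 262.19219970703125), (101.31497192382812, 146.41160583496094), 4.241670608520508) z plane [-0.0779 -0.0176  0.097 ]
scene pan 106 0.07641360147689652
scene pan 93 0.07666937544753105
top pan 142 0.07977900562273177
top pan 147 0.07972827212988487
```

View pics/c_scene.png

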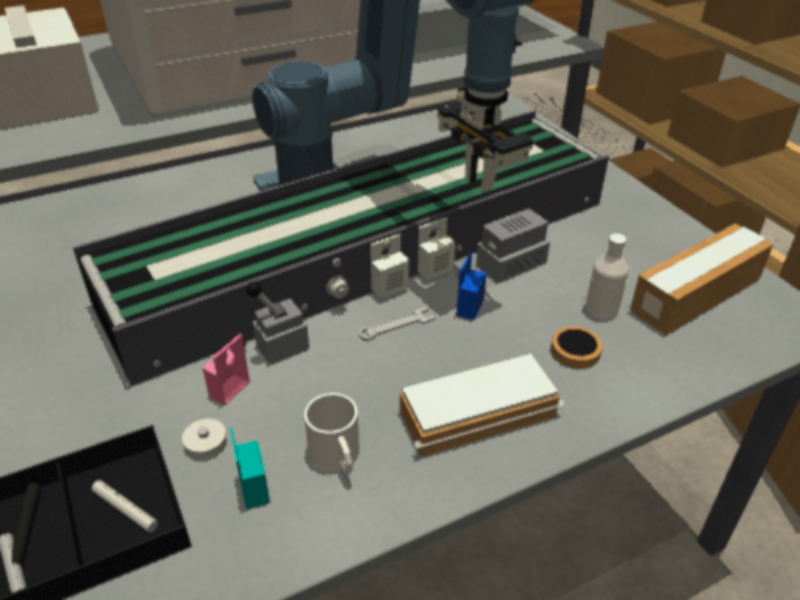

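The scene shows both guards at (390,270) and (435,250), and the cover on the drive unit at (513,235), level at 100.7 mm. Pan tops are at 80 mm, so both guards are locked. Everything is fitted; next is the isolator lever.

```bash
python3 - <<'E'
from h import *
for n in('top','scene'):
    d=dict(np.load(f'c_{n}.npz'));w=world(d)
    p=w[(w[...,0]>.45)&(w[...,0]<.55)&(w[...,1]<-.2)&(w[...,1]>-.33)&(w[...,2]>.135)&(w[...,2]<.18)]
    print(n,len(p),np.percentile(p,[2,50,98],axis=0).round(4).tolist())
    A=np.c_[2*p,np.ones(len(p))];x=np.linalg.lstsq(A,(p**2).sum(1),rcond=None)[0];print(x[:3],np.sqrt(x[3]+x[:3]@x[:3]))
print(plan(.497,-.32,.23,95.6))
E
```

```text
top 89 [[0.4865, -0.2884, 0.1362], [0.4974, -0.2753, 0.1611], [0.5099, -0.2643, 0.1666]]
[ 0.49919291 -0.27761523  0.14929382] 0.015498559290073113
scene 84 [[0.4981, -0.2903, 0.1378], [0.5078, -0.28, 0.1551], [0.5154, -0.2678, 0.1637]]
[ 0.5020834  -0.27801413  0.14962476] 0.012772936269057854
roll 0.02 then dx -9.791 dy -0.554 dz 0.038
```

```bash
python3 -c "
from h import *
print(plan(.505,-.33,.232,95.6))"
```

```text
roll 0.02 then dx -10.006 dy -0.414 dz -0.002
```

Emit:
{"method": "step_arm", "body": {
  "deltas": [
    [-0.9,-0.04,0,0,-1],
    [-0.9,-0.04,0,0,-1],
    [-0.9,-0.04,0,0,-1],
    [-0.9,-0.04,0,0,-1],
    [-0.9,-0.04,0,0,-1]
  ]
}}

```text
time_s: 34.8
eef_pos: [0.4892, -0.0564, 0.2317]
tcp_rot: [0.671, 0.742, 0.0, 0.0]
wrist_force: [0.5, 0.3, 1.0]
gripper_width: 0.0004
gripper_force: 0.0
```

Emit:
{"method": "step_arm", "body": {
  "deltas": [
    [-0.9,-0.04,0,0,-1],
    [-0.9,-0.04,0,0,-1],
    [-0.9,-0.04,0,0,-1],
    [-0.9,-0.04,0,0,-1],
    [-0.9,-0.04,0,0,-1]
  ]
}}

```text
time_s: 35.42
eef_pos: [0.5018, -0.2814, 0.2316]
tcp_rot: [0.671, 0.741, 0.0, -0.0]
wrist_force: [1.2, -0.6, -0.9]
gripper_width: 0.0005
gripper_force: 0.0
```

Emit:
{"method": "step_arm", "body": {
  "deltas": [
    [-0.9,-0.02,0,0,-1],
    [-0.1,0,0,0,-1],
    [0,0,0,0,-1],
    [0,0,0,0,-1]
  ]
}}

```text
time_s: 35.92
eef_pos: [0.5054, -0.329, 0.2317]
tcp_rot: [0.671, 0.742, 0.0, -0.0]
wrist_force: [0.6, 0.4, 0.2]
gripper_width: 0.0007
gripper_force: 0.0
```

```bash
python3 -c "
from h import *
print(bot.sense()['eef_pos'],yaw(),plan(.505,-.33,.151,95.6),bot.sense()['gripper_width'])"
```

```text
[ 0.50536502 -0.32897552  0.23172209] 95.72376857849876 roll 0.02 then dx -0.020 dy -0.009 dz 1.614 0.0006991576449911871
```

Emit:
{"method": "step_arm", "body": {
  "deltas": [
    [0,0,0.6,0,-1],
    [0,0,0.6,0,-1],
    [0,0,0.4,0,-1],
    [0,0,0,0,-1]
  ]
}}

```text
time_s: 36.42
eef_pos: [0.5045, -0.3285, 0.1504]
tcp_rot: [0.671, 0.742, 0.0, -0.002]
wrist_force: [1.0, -0.2, 0.9]
gripper_width: 0.0005
gripper_force: 0.0
```

Emit:
{"method": "step_arm", "body": {
  "deltas": [
    [0.3,0,0,0,-1],
    [0.3,0,0,0,-1],
    [0.3,0,0,0,-1],
    [0.3,0,0,0,-1],
    [0.3,0,0,0,-1]
  ]
}}

```text
time_s: 37.05
eef_pos: [0.4976, -0.2548, 0.1519]
tcp_rot: [0.671, 0.741, 0.0, 0.0]
wrist_force: [0.0, -1.0, 1.3]
gripper_width: 0.0004
gripper_force: 0.5
```

Emit:
{"method": "step_arm", "body": {
  "deltas": [
    [0.2,0,0,0,-1],
    [0.2,0,0,0,-1],
    [0.1,0,0,0,-1],
    [0,0,0,0,-1]
  ]
}}

```text
time_s: 37.55
eef_pos: [0.4952, -0.2308, 0.1515]
tcp_rot: [0.671, 0.741, 0.0, -0.0]
wrist_force: [1.2, -0.1, -0.0]
gripper_width: 0.0005
gripper_force: 0.0
```

```bash
cat > ball.py <<'E'
from h import *
print(bot.sense()['eef_pos'],bot.sense()['wrist_force'])
for n in('top','scene'):
    d=cap(n);w=world(d);cv2.imwrite(f'pics/b_{n}.png',cv2.resize(d['pixels'][150:300,100:300],(800,600)))
    hs=cv2.cvtColor(d['pixels'],cv2.COLOR_BGR2HSV)
    m=(w[...,0]>.465)&(w[...,0]<.525)&(w[...,1]<-.16)&(w[...,1]>-.3)&(w[...,2]>.135)&(w[...,2]<.18)&(hs[...,2]<45)
    p=w[m]; print(n,len(p), np.percentile(p,[2,50,98],axis=0).round(4).tolist() if len(p) else '')
E
python3 ball.py
```

```text
[ 0.49517396 -0.2307651   0.15151703] [ 1.17012956 -0.12177901 -0.03856919]
top 37 [[0.4827, -0.2074, 0.1567], [0.4929, -0.2022, 0.1648], [0.5037, -0.1962, 0.1693]]
scene 27 [[0.5018, -0.2148, 0.1446], [0.5052, -0.2081, 0.1539], [0.5099, -0.2008, 0.1597]]
```

Emit:
{"method": "step_arm", "body": {
  "deltas": [
    [0.1,0,0,0,-1],
    [0.06,0,0,0,-1],
    [0,0,0,0,-1]
  ]
}}

```text
time_s: 38.02
eef_pos: [0.4944, -0.2235, 0.1516]
tcp_rot: [0.671, 0.741, -0.0, 0.0]
wrist_force: [0.1, -2.6, -2.2]
gripper_width: 0.0005
gripper_force: 1.4
```

Emit:
{"method": "step_arm", "body": {
  "deltas": [
    [0.06,0,0,0,-1],
    [0,0,0,0,-1]
  ]
}}

```text
time_s: 38.28
eef_pos: [0.4944, -0.2231, 0.1517]
tcp_rot: [0.672, 0.741, -0.002, 0.002]
wrist_force: [0.0, -10.9, -5.3]
gripper_width: 0.0007
gripper_force: 5.4
```

```bash
python3 ball.py
```

```text
[ 0.49444187 -0.22314063  0.15173572] [  0.0143135  -10.86541906  -5.2826683 ]
top 24 [[0.4852, -0.1989, 0.1514], [0.4942, -0.1942, 0.1589], [0.5025, -0.1908, 0.1668]]
scene 32 [[0.4997, -0.21, 0.1435], [0.5042, -0.2022, 0.1523], [0.5085, -0.1914, 0.159]]
```

The lever is at its stop (11 N, no more travel). Retreat and check.

Emit:
{"method": "step_arm", "body": {
  "deltas": [
    [-0.2,0,0,0,-1],
    [-0.6,0,0,0,-1],
    [-0.4,0,-0.5,0,-1],
    [0,0,-0.8,0,-1],
    [0,0,-0.8,0,-1]
  ]
}}

```text
time_s: 39.0
eef_pos: [0.4999, -0.2798, 0.2575]
tcp_rot: [0.672, 0.741, 0.001, -0.001]
wrist_force: [0.3, 0.5, 0.1]
gripper_width: 0.0004
gripper_force: 0.0
```

Emit:
{"method": "step_arm", "body": {
  "deltas": [
    [-0.8,0,0,0,-1],
    [-0.8,0,0,0,-1],
    [-0.8,0,0,0,-1],
    [0,0,0,0,-1]
  ]
}}

```text
time_s: 39.5
eef_pos: [0.5114, -0.4016, 0.2556]
tcp_rot: [0.673, 0.74, 0.0, -0.001]
wrist_force: [0.2, 0.8, -0.6]
gripper_width: 0.0004
gripper_force: 0.0
```

```bash
python3 - <<'E'
from h import *
a=dict(np.load('top0.npz'))['pixels']
for n in('top','scene'):
    d=cap(n);w=world(d);cv2.imwrite(f'pics/f_{n}.png',cv2.resize(d['pixels'],(800,600)))
    p=w[(w[...,0]>.46)&(w[...,0]<.54)&(w[...,1]<-.15)&(w[...,1]>-.32)&(w[...,2]>.135)&(w[...,2]<.18)]
    A=np.c_[2*p,np.ones(len(p))];x=np.linalg.lstsq(A,(p**2).sum(1),rcond=None)[0];print(n,len(p),x[:3],np.sqrt(x[3]+x[:3]@x[:3]))
E
```

```text
top 78 [ 0.49162609 -0.20236933  0.15454371] 0.011806581533939388
scene 83 [ 0.49488113 -0.2039054   0.14901337] 0.01302059705527032
```

View pics/f_top.png

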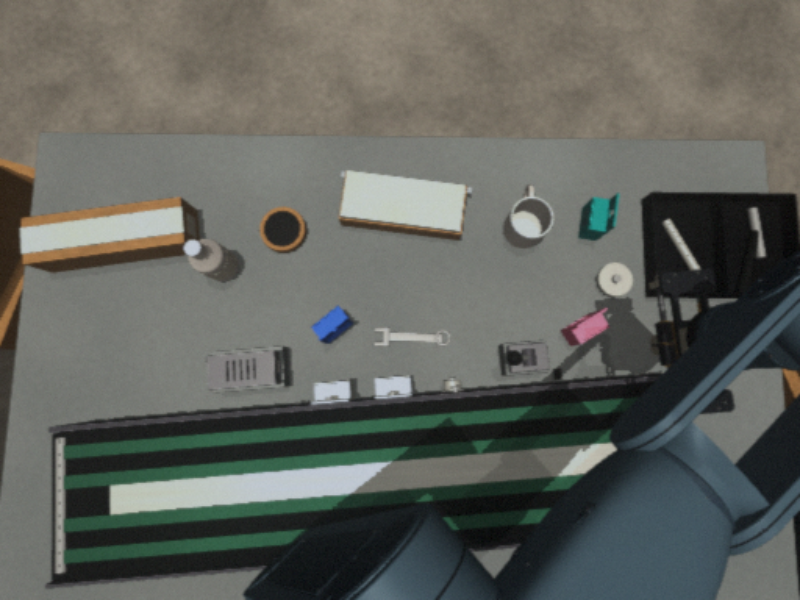

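The top view shows guards at (332,391) and (393,386), the cover home at (247,369), and the lever over to +y with its ball at (515,357). The bystanders haven't moved, so I'm handing in.

```bash
python3 -c "
from plant import bot
print(bot.sign_off())"
```

```text
the job is handed in; nothing more can be done
None
```

I fitted both white shaft covers that were on the bench (screw1 and screw2, screw0 left empty), snapped the drive cover down flush, then threw the isolator fully on and handed the job in at about 40 s, with the bystanders unmoved.

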